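Set the cleaned gearbox parts on their rests

ROBOT

A 7-joint arm with a two-finger parallel gripper is mounted at the origin on a cart in front of the work surface, level with it; the furniture and walls round the work are solid. World frame = base frame: x ahead of the robot, y to its left, z up, the work surface at z = 0. Lengths are in m, angles in rad, forces in N, time in s.
With the tool pointing down it reaches from about 0.425 to 0.875 m from the base axis. Payload 8.4 kg.
Tool frame: the origin (TCP) lies at the very end of the fingers, on their centre line; the grasp point (between the pads) lies 19 mm behind it; z points along the fingers, y is the direction in which the jaws open and shut (so a half turn about z gives the same grasp; the last joint's range is limited). The gripper opens to 87 mm and grips with 3 to 60 N. Pads are 19 mm wide; open, the fingers measure 117 mm over their backs; the gripper's body (75 mm by 190 mm) begins 51 mm behind the grasp point.
Start: joints at [-1.336, 0.333, 0.04, 1.465, -0.013, 1.343, -0.059], TCP at [0.213, 0.614, 0.223] pointing down, gripper open.
Joint ranges: [-2.58, 2.58], [-0.38, 2.09], [-1.3, 1.39], [0.25, 2.4], [-1.5, 4.64], [0.08, 2.09], [-2.65, 2.65]. Speed limits (rad/s): [2.22, 2.22, 2.79, 2.79, 3.14, 3.14, 3.14].

INTERFACE

Orientations are given as a unit quaternion [x, y, z, w].
In Python, from station import sensors, eyes, order gives the robot as it stands. The module is installed in compiled form; this text tells all that it offers.
- The arm moves only by the tool move_arm, never from a script. Its arguments are lists of equal length, an entry for each row: "slide": the shift along the tool's x, y, z in cm, a list of three; "roll": the turn about the tool's z in rad. A call has exactly 10 rows; each row shifts and turns the pose as measured when the row begins, along the tool's axes as they then stand; what a row does not reach is not made up. A row lasts 1/12 s, in which the tool goes at most 41.7 mm and 7.16 degrees, less where a joint would pass 70% of its speed; a pose out of reach is approached as far as the arm can. A call is refused whole if a number of a shift passes 4.17 or a number of a turn 0.125, either way. A call with a gripper value outside its range is refused whole. "grip" is the gripper command: -1 is shut, 1 is fully open, values between are in proportion, set as the call begins (left out, the last holds). The fingers move at their own pace and stop on an object; "grip_force" is the grip in N (left out, the last holds). Time passes only in rows, so rows that do not move let the fingers close, or fill a call up. It gives the time, the measured TCP pose, the force and the opening at its end, in the units of the state.
- sensors.observe(): the state, without advancing time (a new reading comes with each control period).
- eyes.camera(name): name is "scene" or "side" or "wrist"; returns a dict with "frame" (384x512x3 uint8, red, green, blue), "z_map" (384x512 float32, m along the optical axis (not along the pixel's ray), 0 where there is no reading), "fx", "fy", "cx", "cy" (pixels), "cam_to_world" (4x4, takes a point from camera to world coordinates); the wrist camera has in their place "mount" (4x4, takes a point from camera to tool coordinates, whose origin is the TCP and whose axes are the flange's). Camera axes: x right, y up, looking along -z (the intrinsics and any distortion apply to the point x, -y, -z); pixel columns grow to the right and rows downward; lengths in m; the calibration is good to about 2 mm. A picture is of the moment at which its call begins: read the wrist's pose just before it.
- order.close_job(): hands the job in, once; it reports no verdict.
Trained networks look in a picture, given as the dict that the camera call returned (one of the last four; its "shot" number tells which), for a name from the list of things; names that differ only in an ending like _2 or _b are one class to them, and where a whole thing is asked for, a point or a joint stands for the part that bears it (a point fixed in the world has none). Each returns a list of dicts, best first, with "confidence" (0 to 1); they miss things now and then, are a little off and sometimes report something else, mostly with a low value. They report only what shows in the picture. A call takes as long as a camera call.
- eyes.cut_out(picture, query): "mask" (384x512 bool, what is visible of it).
- eyes.tip_of(picture, query): "location" ([x, y, z] in m, in the coordinates of the camera as it stood for that picture, good to about 4 mm: a listed point, or the origin of a listed thing).
The state is a dict: "time": time; "joint_positions": joint angles; "qvel": joint speeds; "effort": joint torques, N m; "tcp_pos": TCP position; "eef_rot": TCP orientation; "force": force on the tool from outside, world axes, zero at the start; "wrist_torque": the same for the moment, N m; "grip_width": finger opening in m.
Only numpy, scipy, OpenCV 4.12 (cv2) and the standard library are available. Lean on these libraries where they do the work, as an engineer would, in place of code of your own. Each camera call takes 0.05 s, during which the arm holds its last target.

TASK

The cleaned gearbox parts are lying on the dirty bench: set each one on the rest that was made for it. The drive gear goes sleeve up into the round white dish, the bearing race over the aluminium spigot, the shift drum across the cradle with two black saddles and the pawl carrier into the nest with a blue cup at each end. Each must sit fully down and square in its own rest, and stay there, released and still.

Things in the scene. Friction and masses are not known exactly. Their poses are not given: they have to be found in the camera images.
- drive_gear: Loose steel drive gear with an upright splined sleeve, 0.72 kg. Toothed disc at the bottom 95 mm across, 12 mm thick; the sleeve on it is 44 mm across and reaches up to z = 54 mm: grip the sleeve. Origin at the centre of its underside, z up along the sleeve; its yaw does not matter. (The blue drawer chest behind the work, y above 0.11 m, x beyond 0.63 m, is 0.19 m high.)
- bearing_race: Loose plain steel bearing ring (outer race), 61 mm outside diameter, 49 mm clear bore, 22 mm high, 0.12 kg, lying flat. Grip it from outside across the diameter. Origin at the centre of its underside, z up along its axis; its yaw does not matter. (The white roll of masking tape farther back is not it.)
- shift_drum: Loose shift drum, a grooved steel cylinder 37 mm in diameter, 125 mm long (thick part from y = -44 to +41 mm), 0.38 kg, lying on its side; it does not roll. Its axis is its own y axis, 18 mm above the origin; origin at the bottom of the drum below its middle, z up. Grip it across, about its middle. It may lie either way round in the cradle.
- pawl_carrier: Loose flat cast pawl carrier, 77 mm long, 0.10 kg: end bosses 18 mm across, 18 mm high, centred at x, y = (8, 29) and (-8, -29) mm, so its long line lies 16 degrees clockwise of its y axis seen from above. Middle lug 12 mm high, 26 mm wide across that line, centred at (4.3, -1.2) mm: grip there, across the line. Origin at its underside midway between the bosses, z up.
- gear_dish: Fixed white nylon dish for the drive gear, 115 mm across and 15 mm high. Flat round floor 100 mm across, 6 mm above the bench; the rim flares outward to 109 mm inside at its top. Origin at the centre of its foot on the bench, z up. The seated gear's underside lies 6 mm above this origin, centred. (The red bench vice right of the work, y below -0.17 m, is 0.27 m high.)
- race_spigot: Fixed aluminium spigot for the bearing race: foot 74 mm across, shoulder 56 mm across with its top 14 mm above the bench, and on it a post 42 mm in diameter whose nose tapers to 20 mm at its top, 44 mm above the bench. Origin at the foot's centre on the bench, z up along the post. The seated race rests on the shoulder, its underside 14 mm above this origin.
- drum_cradle: Fixed drum cradle: steel plate 66 x 88 x 6 mm with two black saddles, 14 mm thick, at y = -30 and +30 mm. Their notches, centred on x = 0, are 33 mm wide at the flat bottom and flare to 53 mm at the top, 30 mm above the bench. Origin at the plate's centre on the bench, z up; the drum lies along its y axis, middle over the origin, its lowest line 14 mm above it.
- pawl_nest: Fixed pawl carrier nest: steel strip 106 x 40 mm, a blue cup at each end, open between. Cup floors 12 mm above the bench, walls 8 mm higher; 30 mm wide and 90 mm long inside. The strip lies 16 degrees clockwise of its y axis seen from above: seated, the carrier's axes are parallel to the nest's (or half a turn round), its origin 12 mm above this one, the strip's centre on the bench.

How it is judged:
By the outcome, as a careful person would: the job done as asked, in the order asked, and still so for the second after the job is handed in, with the robot touching nothing.
It also fails if it takes over 106 s, if anything falls off the work surface, if the arm or the gripper's body presses on something with over 40 N, if the wrist force passes 120 N, or if a joint passes its speed limit or range.

## Working session

There is one attempt and no reset: what is moved stays moved. The work goes in short steps, Python scripts to look and compute and a tool call to move; the robot and the scene stay as the last step left them, time stands still between calls to the robot, and variables do not carry over. Pictures are saved under pics/ and viewed, and the job is handed in when it is done.

Besides the shell and the picture viewer there is one more tool, called after "Emit:" as name(argument=value, ...), one argument or row to a line, values as JSON. move_arm: Moves the arm, as the interface text tells. Its arguments: {"type":"object","properties":{"slide":{"type":"array"},"roll":{"type":"array"},"grip":{"type":"number"},"grip_force":{"type":"number"}},"required":["slide","roll"]}

```bash
mkdir -p pics; ls; cat > h.py <<'E'
import numpy as np, cv2
from station import sensors, eyes, order
from scipy.spatial.transform import Rotation as R
def toolT(s=None):
    s=s or sensors.observe()
    T=np.eye(4);T[:3,:3]=R.from_quat(s['eef_rot']).as_matrix();T[:3,3]=s['tcp_pos'];return T
def cam(name):
    s=sensors.observe()
    p=eyes.camera(name)
    p['T']=np.array(p['cam_to_world']) if 'cam_to_world' in p else toolT(s)@np.array(p['mount'])
    return p
def save(p,fn): cv2.imwrite('pics/'+fn,p['frame'][:,:,::-1])
def pts(p,mask=None):
    z=p['z_map'];v,u=np.nonzero((z>0)&(mask if mask is not None else True))
    d=z[v,u];c=np.stack([(u-p['cx'])/p['fx']*d,-(v-p['cy'])/p['fy']*d,-d],1)
    return c@p['T'][:3,:3].T+p['T'][:3,3]
def w(p,c): return p['T'][:3,:3]@np.array(c)+p['T'][:3,3]
E
python3 - <<'E'
from h import *
s=sensors.observe();print({k:np.round(v,3) for k,v in s.items()})
names="drive_gear bearing_race shift_drum pawl_carrier gear_dish race_spigot drum_cradle pawl_nest".split()
for c in ['scene','side']:
    p=cam(c);save(p,c+'0.png');print(c,p.keys(),np.round(p['T'],3).tolist())
    for n in names:
        r=eyes.tip_of(p,n);print(n,[(round(x['confidence'],2),np.round(w(p,x['location']),4)) for x in r[:3]])
E
```

```text
pics
{'time': np.float64(0.0), 'joint_positions': array([-1.336,  0.334,  0.04 ,  1.466, -0.013,  1.343, -0.059]), 'qvel': array([ 0.001,  0.001, -0.   , -0.   ,  0.   , -0.001, -0.001]), 'effort': array([-0.0000e+00, -6.5638e+01,  1.3350e+00, -4.0379e+01, -6.0000e-02,
        4.5000e-02,  0.0000e+00]), 'tcp_pos': array([0.213, 0.614, 0.222]), 'eef_rot': array([ 0.166,  0.986, -0.001, -0.   ]), 'force': array([-0.364, -0.45 ,  0.465]), 'wrist_torque': array([-0.079, -0.054,  0.062]), 'grip_width': np.float64(0.087)}
scene dict_keys(['frame', 'z_map', 'fx', 'fy', 'cx', 'cy', 'cam_to_world', 'shot', 'T']) [[-0.478, 0.625, -0.617, -0.03], [-0.878, -0.349, 0.328, 0.366], [-0.01, 0.699, 0.716, 0.645], [0.0, 0.0, 0.0, 1.0]]
drive_gear [(0.85, array([ 0.5928,  0.0282, -0.0011]))]
bearing_race [(0.58, array([0.4155, 0.1567, 0.0022]))]
shift_drum [(0.62, array([ 0.4414, -0.0979,  0.0027]))]
pawl_carrier [(0.69, array([ 0.5818, -0.1048,  0.0019])), (0.34, array([0.4396, 0.0401, 0.002 ]))]
gear_dish [(0.67, array([4.433e-01, 3.950e-02, 4.000e-04]))]
race_spigot [(0.89, array([0.5593, 0.1503, 0.
[... 206 characters left out ...]
 'fy', 'cx', 'cy', 'cam_to_world', 'shot', 'T']) [[1.0, -0.018, -0.001, 0.524], [0.012, 0.671, -0.742, -0.565], [0.014, 0.742, 0.671, 0.641], [0.0, 0.0, 0.0, 1.0]]
drive_gear [(0.58, array([ 0.5952,  0.0268, -0.0031]))]
bearing_race [(0.65, array([ 0.4169,  0.1538, -0.0016]))]
shift_drum [(0.72, array([ 0.4426, -0.0909, -0.0033]))]
pawl_carrier [(0.56, array([ 0.4433, -0.0894, -0.0067]))]
gear_dish [(0.65, array([ 0.4463,  0.0375, -0.0042])), (0.57, array([ 0.4198,  0.1556, -0.0008]))]
race_spigot [(0.71, array([ 0.5635,  0.1535, -0.0016]))]
drum_cradle [(0.73, array([ 0.5632,  0.28  , -0.003 ])), (0.54, array([ 0.5635,  0.1537, -0.0027]))]
pawl_nest [(0.69, array([0.4176, 0.2893, 0.0007]))]
```

View pics/scene0.png

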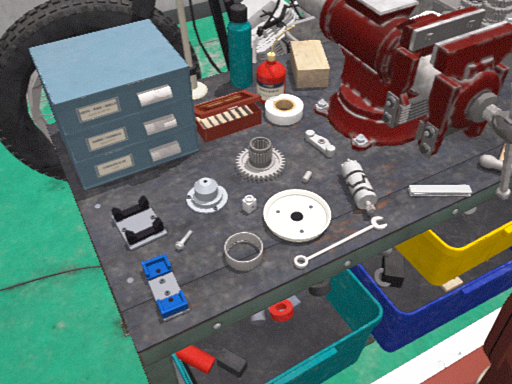

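View pics/side0.png

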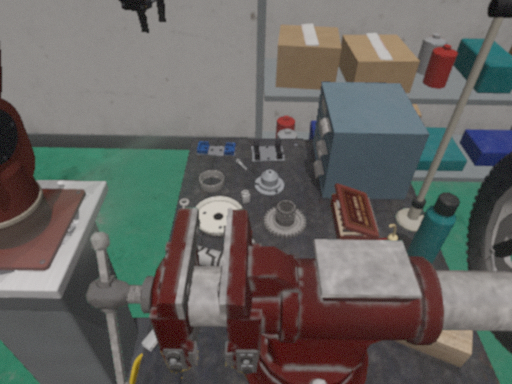

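The scene view shows the gear at (260,158), race (244,250), drum (358,185), carrier (320,143), dish (297,216), spigot (207,195), cradle (138,222) and nest (165,288). In the side view the vice hides the drum and carrier. Next I'll measure from the depth data.

```bash
python3 - <<'E'
from h import *
p=cam('scene');q=cam('side')
P=pts(p);Q=pts(q)
for A in (P,Q):
    m=(abs(A[:,0]-.5)<.12)&(abs(A[:,1]-.1)<.25)&(abs(A[:,2])<.01);print('bench z',np.median(A[m,2]),A[m,2].std())
C=p['frame'][p['z_map']>0]
S=1000
def ortho(A,C,fn,x0=.34,x1=.74,y0=-.2,y1=.38,s=1000):
    m=(A[:,0]>x0)&(A[:,0]<x1)&(A[:,1]>y0)&(A[:,1]<y1)&(A[:,2]<.1)
    a=A[m];c=C[m];o=np.argsort(a[:,2]);a=a[o];c=c[o]
    im=np.zeros((int((x1-x0)*s)+1,int((y1-y0)*s)+1,3),np.uint8)
    r=((x1-a[:,0])*s).astype(int);k=((y1-a[:,1])*s).astype(int)
    for dr in (0,1):
      for dk in (0,1):
        rr=np.clip(r+dr,0,im.shape[0]-1);kk=np.clip(k+dk,0,im.shape[1]-1); im[rr,kk]=c[:,::-1]
    for x in np.arange(.35,.74,.05): cv2.putText(im,'%.2f'%x,(0,int((x1-x)*s)),0,.35,(0,255,255));cv2.line(im,(0,int((x1-x)*s)),(8,int((x1-x)*s)),(0,255,0))
    for y in np.arange(-.15,.36,.05): cv2.putText(im,'%.2f'%y,(int((y1-y)*s),10),0,.35,(0,255,255));cv2.line(im,(int((y1-y)*s),0),(int((y1-y)*s),8),(0,255,0))
    cv2.imwrite('pics/'+fn,im)
ortho(P,C,'ortho_s.png');ortho(Q,q['frame'][q['z_map']>0],'ortho_q.png')
names="drive_gear bearing_race shift_drum pawl_carrier gear_dish race_spigot drum_cradle pawl_nest".split()
for n in names:
  for c,nm in ((p,'sc'),(q,'si')):
    r=eyes.cut_out(c,n)
    for x in r[:2]:
        a=pts(c,x['mask']);v,u=np.nonzero(x['mask'])
        print(n,nm,round(x['confidence'],2),x['mask'].sum(),'px',u.mean().round(),v.mean().round(),'med',np.median(a,0).round(4),'lo',np.percentile(a,2,0).round(4),'hi',np.percentile(a,98,0).round(4))
E
```

```text
bench z 0.00020500843474446917 0.002887423405584999
bench z 0.0001592798221784486 0.003167825438217462
drive_gear sc 0.56 1621 px 260.0 160.0 med [0.5794 0.0326 0.0114] lo [ 5.493e-01 -1.740e-02 -3.000e-04] hi [0.6483 0.069  0.054 ]
drive_gear si 0.86 1187 px 284.0 219.0 med [0.5922 0.0113 0.0115] lo [ 5.501e-01 -1.730e-02 -3.000e-04] hi [0.6361 0.0591 0.0539]
bearing_race sc 0.91 808 px 243.0 251.0 med [0.4176 0.1548 0.0115] lo [ 0.3857  0.1246 -0.0009] hi [0.446  0.1832 0.0228]
bearing_race si 0.72 311 px 211.0 180.0 med [0.417  0.1604 0.0118] lo [0.3893 0.1225 0.0015] hi [0.4456 0.1832 0.0219]
bearing_race si 0.24 411 px 209.0 257.0 med [ 0.4387 -0.0992  0.0313] lo [ 0.4166 -0.1133  0.0149] hi [ 0.4626 -0.0745  0.0385]
shift_drum sc 0.93 1063 px 359.0 185.0 med [ 0.435  -0.0855  0.03  ] lo [ 0.3847 -0.1157  0.0056] hi [ 0.4933 -0.0658  0.0375]
shift_drum si 0.72 383 px 209.0 256.0 med [ 0.4388 -0.0988  0.0314] lo [ 0.4154 -0.1123  0.0173] hi [ 0.4628 -0.0725  0.0376]
gear_dish sc 0.79 2780 px 297.0 215.0 med [0.4433 0.036  0.0062] lo [ 0.3903 -0.0156  0.0024] hi [0.4942 0.0878 0.0
[... 394 characters left out ...]
69.0 183.0 med [0.5606 0.1374 0.0138] lo [5.273e-01 1.177e-01 5.000e-04] hi [0.5943 0.1706 0.0443]
race_spigot si 0.69 416 px 211.0 181.0 med [0.4171 0.1554 0.0095] lo [ 0.3885  0.1226 -0.0018] hi [0.4474 0.1833 0.0221]
drum_cradle sc 0.62 1749 px 139.0 224.0 med [0.5567 0.2812 0.0078] lo [0.514  0.2487 0.0006] hi [0.5942 0.3133 0.0287]
drum_cradle si 0.83 544 px 267.0 152.0 med [0.5564 0.2746 0.0065] lo [0.5175 0.2465 0.0012] hi [0.5997 0.31   0.028 ]
pawl_nest sc 0.9 1775 px 165.0 287.0 med [0.4168 0.289  0.011 ] lo [3.639e-01 2.681e-01 2.000e-04] hi [0.4639 0.3086 0.0211]
pawl_nest si 0.79 471 px 216.0 149.0 med [0.4174 0.285  0.0098] lo [ 0.3678  0.2663 -0.    ] hi [0.4682 0.3084 0.0204]
```

View pics/ortho_s.png

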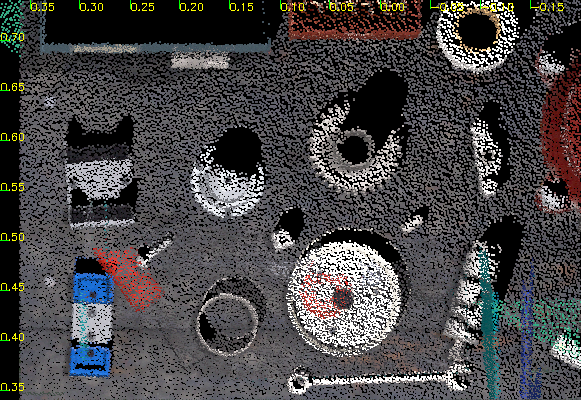

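View pics/ortho_q.png

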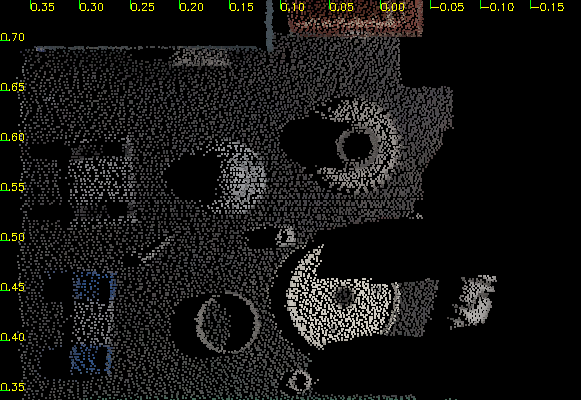

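```bash
cat > fit.py <<'E'
from h import *
from scipy.optimize import least_squares
def near(A,c,r,z0,z1): return A[(np.hypot(A[:,0]-c[0],A[:,1]-c[1])<r)&(A[:,2]>z0)&(A[:,2]<z1)]
def circ(a,r=None):
    if r is None:
        f=lambda v:np.hypot(a[:,0]-v[0],a[:,1]-v[1])-v[2];x0=[*np.median(a[:,:2],0),.03]
    else:
        f=lambda v:np.hypot(a[:,0]-v[0],a[:,1]-v[1])-r;x0=np.median(a[:,:2],0)
    s=least_squares(f,x0,loss='soft_l1',f_scale=.001);return s.x.round(4),len(a),np.abs(s.fun).mean().round(5)
E
python3 - <<'E'
from fit import *
p=cam('scene');q=cam('side')
for nm,A in (('sc',pts(p)),('si',pts(q))):
    print(nm)
    a=near(A,(.593,.027),.035,.02,.049);print('gear sleeve side r22',circ(a,.022))
    a=near(A,(.593,.027),.035,.05,.058);print(' top',np.median(a[:,2]),circ(a))
    a=near(A,(.593,.027),.06,.009,.014);print(' disc bbox',a.min(0).round(4),a.max(0).round(4))
    a=near(A,(.417,.155),.04,.004,.018);o=a; 
    a=near(A,(.417,.155),.04,.020,.026);print('race top',np.median(a[:,2]),circ(a,.0275))
    a=near(A,(.561,.152),.03,.016,.030);print('spigot post r21',circ(a,.021))
    a=near(A,(.561,.152),.03,.042,.048);print(' top',len(a),a.mean(0).round(4))
    a=near(A,(.561,.152),.05,.003,.011);print(' foot r?',circ(a,.037))
    a=near(A,(.445,.038),.07,.013,.018);print('dish rim',np.median(a[:,2]),circ(a),circ(a,.056))
E
```

```text
sc
gear sleeve side r22 (array([0.5929, 0.0252]), 408, np.float64(0.00288))
 top 0.05268781165854641 (array([0.5915, 0.0259, 0.0181]), 145, np.float64(0.00139))
 disc bbox [ 0.5444 -0.0213  0.009 ] [0.6386 0.0708 0.0137]
race top 0.02142773115330232 (array([0.4157, 0.1534]), 151, np.float64(0.00186))
spigot post r21 (array([0.5608, 0.152 ]), 138, np.float64(0.00097))
 top 102 [0.5584 0.1532 0.0438]
 foot r? (array([0.5665, 0.1496]), 380, np.float64(0.00363))
dish rim 0.01453086201216569 (array([0.4412, 0.0372, 0.0552]), 315, np.float64(0.00112)) (array([0.4411, 0.0372]), 315, np.float64(0.00126))
si
gear sleeve side r22 (array([0.5938, 0.025 ]), 292, np.float64(0.00291))
 top 0.05270380473627129 (array([0.5935, 0.0239, 0.018 ]), 110, np.float64(0.00143))
 disc bbox [ 0.5463 -0.0212  0.009 ] [0.6408 0.0654 0.014 ]
race top 0.02129165909469488 (array([0.4165, 0.1516]), 51, np.float64(0.00199))
spigot post r21 (array([0.5611, 0.1533]), 77, np.float64(0.00087))
 top 44 [0.5615 0.1507 0.0435]
 foot r? (array([0.561, 0.16 ]), 181, np.float64(0.00351))
dish rim 0.014191789212850359 (array([0.4425, 0.0364, 0.0551]), 100, np.float64(0.00123)) (array([0.443, 0.036]), 100, np.float64(0.00141))
```

```bash
python3 - <<'E'
from fit import *
p=cam('scene');q=cam('side')
A=np.vstack([pts(p),pts(q)])
print('vice: min |y| edge (max y) per x bin & z bin')
for x in np.arange(.36,.74,.03):
    row=[]
    for z0,z1 in ((.01,.04),(.04,.07),(.07,.1),(.1,.15),(.15,.2),(.2,.3),(.3,.45)):
        m=(A[:,0]>x)&(A[:,0]<x+.03)&(A[:,1]<-.118)&(A[:,1]>-.4)&(A[:,2]>z0)&(A[:,2]<z1)
        row.append('%.3f/%d'%(np.percentile(A[m,1],98),m.sum()) if m.sum()>4 else '-')
    print('%.2f'%x,row)
m=(A[:,0]>.6)&(A[:,0]<.8)&(A[:,1]>-.05)&(A[:,1]<.4)&(A[:,2]>.06);print('back objs')
for y in np.arange(-.05,.38,.04):
    k=m&(A[:,1]>y)&(A[:,1]<y+.04); print('%.2f'%y,np.percentile(A[k,0],1).round(3) if k.sum()>3 else '-',A[k,2].max().round(3) if k.sum()>3 else '-')
P=pts(p)
r=eyes.cut_out(p,'shift_drum')[0];a=pts(p,r['mask']);
a=near(a,(.44,-.09),.08,.006,.05)
h=a[a[:,2]>.030]; 
def ax(a):
    c=a[:,:2].mean(0);u,s,v=np.linalg.svd(a[:,:2]-c,full_matrices=False);d=v[0]*np.sign(v[0][0]);t=(a[:,:2]-c)@d
    return c,d,np.degrees(np.arctan2(d[1],d[0])),t
c,d,an,t=ax(h);print('drum ridge',c.round(4),an.round(2),(c+d*t.min()).round(4),(c+d*t.max()).round(4),h[:,2].max())
# cylinder fit: axis line, r=18.5, height 18
def f(v):
    n=np.array([-np.sin(v[1]),np.cos(v[1])]);return np.hypot((a[:,:2]-[.44,0])@n-v[0],a[:,2]-.0185)-.0185
s=least_squares(f,[-.09,np.radians(an)],loss='soft_l1',f_scale=.001);an2=s.x[1];n=np.array([-np.sin(an2),np.cos(an2)]);d=np.array([np.cos(an2),np.sin(an2)])
o=np.array([.44,0])+n*s.x[0];t=(a[:,:2]-o)@d;print('cyl',np.degrees(an2),np.abs(s.fun).mean(),'ends',(o+d*np.percentile(t,.5)).round(4),(o+d*np.percentile(t,99.5)).round(4),'len',np.ptp(t))
print(np.histogram(t,20))
m=(P[:,0]>.53)&(P[:,0]<.64)&(P[:,1]>-.135)&(P[:,1]<-.085)&(P[:,2]>.005)&(P[:,2]<.03)
a=P[m];print('carrier',len(a),a.min(0),a.max(0));
c,d,an,t=ax(a);print(c,an,np.ptp(t))
b=a[a[:,2]>.0145]
for lo in (1,0):
    k=b[(b[:,0]>.583)==lo];print('boss',len(k),k.mean(0).round(4),k.min(0).round(4),k.max(0).round(4))
E
```

```text
vice: min |y| edge (max y) per x bin & z bin
0.36 ['-0.179/288', '-', '-', '-0.233/95', '-0.235/1301', '-0.248/25', '-']
0.39 ['-0.177/21', '-0.205/67', '-0.199/516', '-0.198/911', '-0.207/1334', '-0.197/3406', '-']
0.42 ['-', '-0.208/55', '-0.205/458', '-0.205/702', '-0.207/988', '-0.194/4462', '-']
0.45 ['-', '-', '-', '-0.229/26', '-0.226/1092', '-0.249/519', '-']
0.48 ['-0.119/68', '-0.204/42', '-0.204/498', '-0.204/929', '-0.207/977', '-0.194/4458', '-']
0.51 ['-0.163/995', '-0.205/117', '-0.199/272', '-0.198/595', '-0.207/782', '-0.196/2363', '-']
0.54 ['-0.160/454', '-0.198/852', '-0.215/425', '-0.213/347', '-0.210/1037', '-0.228/1669', '-']
0.57 ['-0.122/251', '-0.184/680', '-0.212/597', '-0.212/334', '-0.209/898', '-0.226/1464', '-']
0.60 ['-0.162/189', '-0.181/508', '-0.211/669', '-0.216/419', '-0.214/959', '-0.226/2691', '-']
0.63 ['-0.164/153', '-0.186/487', '-0.212/576', '-0.216/400', '-0.213/936', '-0.225/2038', '-']
0.66 ['-0.120/316', '-0.200/215', '-0.213/447', '-0.216/390', '-0.213/919', '-0.227/1871', '-']
0.69 ['-0.119/312', '-0.304/7', '-0.243/11', '-0.215/174', 
[... 555 characters left out ...]
26,  73,  54,  41,  68,
        40,  58,  63,  49,  35,  14,  20]), array([-0.03722807, -0.03110028, -0.0249725 , -0.01884472, -0.01271694,
       -0.00658916, -0.00046138,  0.00566641,  0.01179419,  0.01792197,
        0.02404975,  0.03017753,  0.03630531,  0.04243309,  0.04856088,
        0.05468866,  0.06081644,  0.06694422,  0.073072  ,  0.07919978,
        0.08532757]))
carrier 352 [ 0.54194366 -0.12173349  0.00504771] [ 0.62023696 -0.08908147  0.02131252]
[ 0.5801016  -0.10354305] 7.24009028785115 0.07894622285451318
boss 50 [ 0.6104 -0.0981  0.017 ] [ 0.5852 -0.1074  0.0147] [ 0.6202 -0.0906  0.0213]
boss 57 [ 0.5534 -0.1076  0.0171] [ 0.5419 -0.1162  0.0146] [ 0.5826 -0.0992  0.0204]
```

```bash
cat >> h.py <<'E'
def phi(T): return np.degrees(np.arctan2(T[1,1],T[0,1]))
def plan(target,ph=None,n=10,rollrows=None,dec=1):
    """rows from the measured pose to target (TCP, world), jaw angle ph deg"""
    T=toolT();f=phi(T);p=T[:3,3].copy()
    if ph is None: ph=f
    d=(ph-f+90)%180-90
    k=rollrows or n
    step=-np.radians(d)/k
    D=(np.array(target)-p)/n
    rows=[];rolls=[]
    for i in range(n):
        a=np.radians(f);y=np.array([np.cos(a),np.sin(a),0]);x=np.cross(y,[0,0,-1])
        rows.append([round(float(100*D@x),dec),round(float(100*D@y),dec),round(float(-100*D[2]),dec)])
        rolls.append(round(float(step),3) if i<k else 0)
        if i<k: f+=d/k
    print('phi now %.1f'%phi(T),'pos',p.round(4));print(rows);print(rolls)
E
python3 -c "
from h import *
plan((.593,.025,.22),90,20,10)"
```

```text
phi now 70.9 pos [0.213  0.6141 0.2225]
[[-2.8, -2.2, 0.0], [-2.7, -2.3, 0.0], [-2.6, -2.3, 0.0], [-2.5, -2.4, 0.0], [-2.4, -2.5, 0.0], [-2.4, -2.6, 0.0], [-2.3, -2.7, 0.0], [-2.2, -2.7, 0.0], [-2.1, -2.8, 0.0], [-2.0, -2.9, 0.0], [-1.9, -2.9, 0.0], [-1.9, -2.9, 0.0], [-1.9, -2.9, 0.0], [-1.9, -2.9, 0.0], [-1.9, -2.9, 0.0], [-1.9, -2.9, 0.0], [-1.9, -2.9, 0.0], [-1.9, -2.9, 0.0], [-1.9, -2.9, 0.0], [-1.9, -2.9, 0.0]]
[-0.033, -0.033, -0.033, -0.033, -0.033, -0.033, -0.033, -0.033, -0.033, -0.033, 0, 0, 0, 0, 0, 0, 0, 0, 0, 0]
```

Emit:
move_arm(
  slide=[
    [-2.8, -2.2, 0],
    [-2.7, -2.3, 0],
    [-2.6, -2.3, 0],
    [-2.5, -2.4, 0],
    [-2.4, -2.5, 0],
    [-2.4, -2.6, 0],
    [-2.3, -2.7, 0],
    [-2.2, -2.7, 0],
    [-2.1, -2.8, 0],
    [-2.0, -2.9, 0],
  ],
  roll=[-0.033, -0.033, -0.033, -0.033, -0.033, -0.033, -0.033, -0.033, -0.033, -0.033],
  grip=1,
)

```text
time: 2.88
tcp_pos: [0.4055, 0.3155, 0.2206]
eef_rot: [-0.013, 1.0, 0.002, -0.001]
force: [1.1, 0.3, 0.2]
grip_width: 0.0871
```

```bash
python3 - <<'E'
from h import *
p=cam('wrist');save(p,'w1.png');print(np.round(p['mount'],3),p['fx'],p['cx'],p['cy'])
A=pts(p);np.save('w1.npy',A);print(A.min(0),A.max(0))
plan((.593,.025,.22),90,10)
E
```

```text
[[ 0.001  0.971  0.239  0.065]
 [ 1.    -0.001 -0.001 -0.   ]
 [-0.001  0.239 -0.971 -0.162]
 [ 0.     0.     0.     1.   ]] 272.80357163275875 258.97534014957847 189.75362785599174
[-0.14551587 -0.74580713 -0.81021533] [1.64752317 1.3716687  0.34168632]
phi now 91.2 pos [0.4105 0.3083 0.2209]
[[-1.8, -2.9, 0.0], [-1.8, -2.9, 0.0], [-1.8, -2.9, 0.0], [-1.8, -2.9, 0.0], [-1.8, -2.9, 0.0], [-1.8, -2.9, 0.0], [-1.8, -2.8, 0.0], [-1.8, -2.8, 0.0], [-1.8, -2.8, 0.0], [-1.8, -2.8, 0.0]]
[0.002, 0.002, 0.002, 0.002, 0.002, 0.002, 0.002, 0.002, 0.002, 0.002]
```

View pics/w1.png

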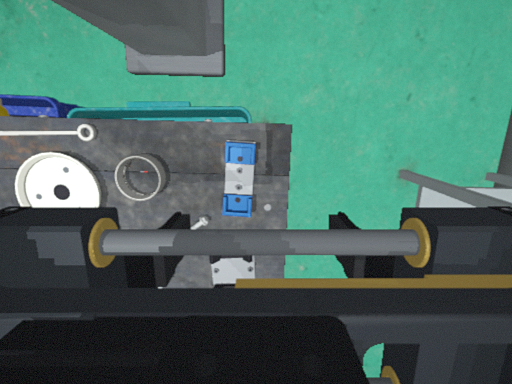

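The wrist view shows the nest at (240,180), the race at (140,177) and the dish at (58,190). The gripper fills the lower half of the picture.

Emit:
move_arm(
  slide=[
    [-1.9, -2.8, 0],
    [-1.9, -2.8, 0],
    [-1.9, -2.8, 0],
    [-1.9, -2.8, 0],
    [-1.9, -2.8, 0],
    [-1.9, -2.8, 0],
    [-1.9, -2.8, 0],
    [-1.9, -2.8, 0],
    [-1.9, -2.8, 0],
    [-1.2, -2.8, 0],
  ],
  roll=[0.002, 0.002, 0.002, 0.002, 0.002, 0.002, 0.002, 0.002, 0.002, 0.002],
)

```text
time: 3.77
tcp_pos: [0.6018, 0.0251, 0.2222]
eef_rot: [-0.003, 1.0, 0.004, 0.002]
force: [-0.8, 0.0, -0.4]
grip_width: 0.0871
```

```bash
python3 - <<'E'
from h import *
p=cam('wrist');save(p,'w2.png');A=pts(p);np.save('w2.npy',A)
from fit import *
B=np.load('w1.npy')
for nm,A in (('w1',B),('w2',A)):
    b=A[(abs(A[:,0]-.5)<.1)&(abs(A[:,1]-.1)<.2)&(abs(A[:,2])<.006)];print(nm,'bench',np.median(b[:,2]) if len(b) else 0)
    for n,c,r,z0,z1 in (('gear top',(.593,.025),.035,.048,.058),('sleeve',(.593,.025),.035,.018,.046),('race top',(.416,.1525),.04,.018,.026),('dish rim',(.442,.037),.07,.012,.018)):
        a=near(A,c,r,z0,z1)
        if len(a)>20: print(n,np.median(a[:,2]).round(4),circ(a),a.min(0).round(4),a.max(0).round(4))
print(toolT().round(4),phi(toolT()))
E
```

```text
w1 bench -0.0002746062189931675
race top 0.0209 (array([0.4163, 0.1525, 0.0294]), 272, np.float64(0.00055)) [0.3866 0.1223 0.0181] [0.4463 0.1824 0.0234]
dish rim 0.0138 (array([0.4422, 0.0363, 0.055 ]), 449, np.float64(0.00107)) [ 0.3854 -0.0211  0.012 ] [0.4613 0.0926 0.0166]
w2 bench -0.0001924803191356017
gear top 0.0526 (array([0.5927, 0.0239, 0.0175]), 447, np.float64(0.00151)) [0.5728 0.0039 0.0481] [0.6128 0.0434 0.0565]
sleeve 0.0366 (array([0.5893, 0.024 , 0.0182]), 241, np.float64(0.00157)) [0.5706 0.0016 0.0193] [0.6147 0.0462 0.046 ]
race top 0.0213 (array([0.4168, 0.1513, 0.0294]), 306, np.float64(0.00057)) [0.3961 0.1211 0.0182] [0.4471 0.182  0.0238]
dish rim 0.014 (array([0.4425, 0.0356, 0.0546]), 897, np.float64(0.00109)) [ 0.395  -0.0214  0.012 ] [0.4982 0.0922 0.017 ]
[[-1.      0.002   0.0052  0.6029]
 [ 0.002   1.      0.0034  0.0174]
 [-0.0052  0.0035 -1.      0.2224]
 [ 0.      0.      0.      1.    ]] 89.88724740893714
```

View pics/w2.png

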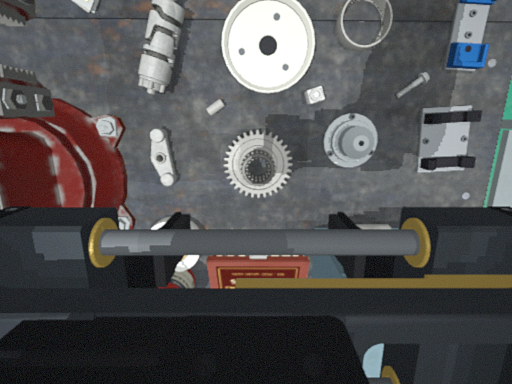

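The wrist view from above the gear shows the gear at (258,165), spigot (351,140), cradle (447,137), carrier (162,157), drum (161,47) and dish (268,43). The fits agree with the scene view to about 1–2 mm.

```bash
python3 - <<'E'
from fit import *
A=np.load('w2.npy');B=np.load('w1.npy')
def box(A,x0,x1,y0,y1,z0,z1): return A[(A[:,0]>x0)&(A[:,0]<x1)&(A[:,1]>y0)&(A[:,1]<y1)&(A[:,2]>z0)&(A[:,2]<z1)]
a=near(A,(.561,.1525),.03,.04,.047);print('spig top',len(a),a.mean(0).round(4))
a=near(A,(.561,.1525),.035,.0115,.016);print('shoulder bb',a.min(0).round(4),a.max(0).round(4),((a.min(0)+a.max(0))/2).round(4))
a=near(A,(.561,.1525),.05,.003,.016);print('foot bb',((a.min(0)+a.max(0))/2).round(4))
a=near(A,(.561,.1525),.03,.016,.03);print('post',circ(a,.021))
# minAreaRect
def rect(a,n):
    (c,s,an)=cv2.minAreaRect((a[:,:2]*1000).astype(np.float32));print(n,len(a),np.round(c,1),np.round(s,1),round(an,2))
rect(box(A,.5,.62,.23,.33,.003,.035),'cradle all')
a=box(A,.5,.62,.23,.33,.02,.035);
for s in (0,1): 
    k=a[(a[:,0]>.56)==s]; 
    if len(k)>5: rect(k,'saddle'); print(k.min(0).round(4),k.max(0).round(4))
for nm,X in (('w1',B),('w2',A)):
    rect(box(X,.34,.48,.25,.33,.004,.03),'nest all '+nm);
    a=box(X,.34,.48,.25,.33,.004,.03)
    a=box(X,.34,.48,.25,.33,.016,.03)
    if len(a)>9: rect(a,'nest walls')
a=box(A,.53,.64,-.14,-.08,.004,.03);rect(a,'carrier')
b=box(a,.53,.64,-.14,-.08,.015,.03)
for s in (0,1):
    k=b[(b[:,0]>.583)==s];print('boss',len(k),((k.max(0)+k.min(0))/2).round(4),k.mean(0).round(4))
k=box(a,.567,.597,-.14,-.08,.009,.014);print('lug',len(k),k.min(0),k.max(0))
a=box(A,.36,.52,-.14,-.05,.006,.045);rect(a,'drum')
h=a[a[:,2]>.033];c=h[:,:2].mean(0);v=np.linalg.svd(h[:,:2]-c,full_matrices=False)[2][0];print('ridge',c,np.degrees(np.arctan2(v[1],v[0])))
E
```

```text
spig top 364 [0.5602 0.15   0.0428]
shoulder bb [0.5333 0.1228 0.0115] [0.5878 0.1753 0.0159] [0.5605 0.1491 0.0137]
foot bb [0.5601 0.1509 0.0094]
post (array([0.5605, 0.1515]), 96, np.float64(0.00022))
cradle all 3373 [558.2 278.9] [87.8 67. ] 3.84
saddle 277 [528.2 277.1] [13.9 63.4] 3.44
[0.52   0.2453 0.0201] [0.5365 0.309  0.0311]
saddle 252 [588.2 280.9] [14.1 63.4] 3.47
[0.5795 0.2493 0.02  ] [0.5966 0.3127 0.0305]
nest all w1 2143 [415.4 287.4] [ 40.1 103.7] 87.49
nest walls 495 [416.4 287.3] [ 40.1 101.8] 87.42
nest all w2 2436 [430.3 286. ] [41.7 79. ] 86.86
nest walls 386 [454.3 285. ] [41.2 27. ] 87.09
carrier 920 [ 584.1 -109. ] [77.6 25.9] 8.38
boss 148 [ 0.5535 -0.1091  0.017 ] [ 0.5539 -0.1093  0.0171]
boss 137 [ 0.6133 -0.1006  0.0172] [ 0.6129 -0.1005  0.017 ]
lug 342 [ 0.56737381 -0.12147562  0.00910807] [ 0.59636872 -0.09563019  0.01392702]
drum 2854 [449.4 -95.6] [ 37.3 109.8] 72.79
ridge [ 0.44733107 -0.0939331 ] -17.456396296293754
```

Emit:
move_arm(
  slide=[
    [0.5, 0.3, 1.5],
    [0.5, 0.4, 2.5],
    [0, 0, 3],
    [0, 0, 3],
    [0, 0, 3],
    [0, 0, 2.5],
    [0, 0, 1.5],
    [0, 0, 1],
    [0, 0, 0.3],
    [0, 0, 0],
  ],
  roll=[0, 0, 0, 0, 0, 0, 0, 0, 0, 0],
)

```text
time: 4.65
tcp_pos: [0.5968, 0.0222, 0.0341]
eef_rot: [0.007, 1.0, 0.001, 0.006]
force: [-0.2, -0.9, -0.2]
grip_width: 0.0871
```

```bash
python3 - <<'E'
from h import *
T=toolT();print(T[:3,3].round(4),phi(T),T[:3,2].round(4))
E
```

```text
[0.5968 0.0222 0.0341] 89.23260656161236 [ 0.0112  0.0029 -0.9999]
```

Emit:
move_arm(
  slide=[
    [0.2, 0.1, 0.3],
    [0.2, 0.1, 0.4],
    [0, 0, 0.3],
    [0, 0, 0.2],
    [0, 0, 0],
    [0, 0, 0],
    [0, 0, 0],
    [0, 0, 0],
    [0, 0, 0],
    [0, 0, 0],
  ],
  roll=[0, 0, 0, 0, 0, 0, 0, 0, 0, 0],
  grip=-0.1,
  grip_force=40,
)

```text
time: 5.48
tcp_pos: [0.596, 0.0252, 0.0259]
eef_rot: [0.007, 1.0, 0.002, 0.009]
force: [-0.0, -0.4, -1.4]
grip_width: 0.0436
```

Emit:
move_arm(
  slide=[
    [0, 0, 0],
    [0, 0, 0],
    [0, 0, -0.5],
    [0, 0, -1],
    [0, 0, -1.5],
    [0, 0, -1.5],
    [0, 0, -1],
    [0, 0, -0.5],
    [0, 0, 0],
    [0, 0, 0],
  ],
  roll=[0, 0, 0, 0, 0, 0, 0, 0, 0, 0],
  grip=-1,
  grip_force=45,
)

```text
time: 6.32
tcp_pos: [0.5899, 0.0244, 0.0868]
eef_rot: [0.007, 1.0, 0.001, 0.004]
force: [0.8, -0.7, -8.2]
grip_width: 0.0432
```

```bash
python3 - <<'E'
from fit import *
T=toolT();print(T[:3,3].round(4),phi(T),T[:3,2].round(4))
p=cam('wrist');save(p,'w3.png');A=pts(p)
a=near(A,T[:2,3],.06,.03,.09);print(np.histogram(a[:,2],12))
a=near(A,T[:2,3],.06,.055,.070);print('disc bb',a.min(0).round(4),a.max(0).round(4))
E
```

```text
[0.5899 0.0244 0.0868] 89.20984631525005 [ 0.0085  0.0028 -1.    ]
(array([  81,  136,  159, 1653, 2986,  888,   48,   47,   40,   40,   72,
        115]), array([0.06021657, 0.06269603, 0.06517549, 0.06765495, 0.07013441,
       0.07261387, 0.07509333, 0.0775728 , 0.08005226, 0.08253172,
       0.08501118, 0.08749064, 0.0899701 ]))
disc bb [ 0.5398 -0.0239  0.0602] [0.6258 0.0709 0.07  ]
```

View pics/w3.png

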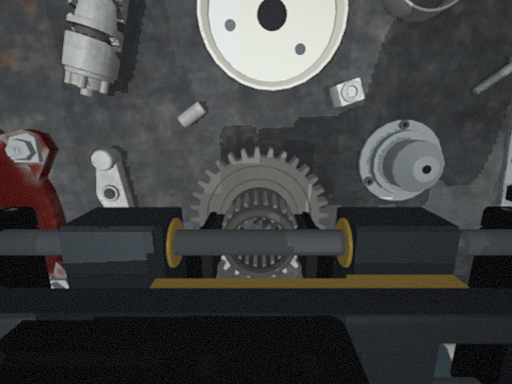

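The wrist view shows the gear held level between the jaws at (260,200), with the dish ahead at (272,20). Next I'll move over the dish.

Emit:
move_arm(
  slide=[
    [0.8, 0.1, 0],
    [1.8, 0.2, 0],
    [2.2, 0.2, 0],
    [2.2, 0.2, 0],
    [2.2, 0.2, 0],
    [2.0, 0.1, 0],
    [1.6, 0.1, 0],
    [1, 0, 0],
    [0.4, 0, 0],
    [0, 0, 0],
  ],
  roll=[0, 0, 0, 0, 0, 0, 0, 0, 0, 0],
)

```text
time: 7.2
tcp_pos: [0.4326, 0.0365, 0.0778]
eef_rot: [0.007, 1.0, -0.0, -0.002]
force: [0.2, -0.6, -7.2]
grip_width: 0.0431
```

```bash
cat > gear.py <<'E'
from fit import *
T=toolT();print(T[:3,3].round(4),phi(T),T[:3,2].round(4))
p=cam('wrist');save(p,'w4.png');A=pts(p);z=T[2,3]
a=near(A,T[:2,3],.055,z-.022,z-.011);print('disc bb',a.min(0).round(4),a.max(0).round(4))
a=a[np.abs(a[:,2]-np.median(a[:,2]))<.003]
c=np.linalg.lstsq(np.c_[a[:,:2]-T[:2,3],np.ones(len(a))],a[:,2],rcond=None)[0];print('plane',c.round(4))
a=near(A,(.4423,.0362),.07,.012,.018);print('dish',circ(a,.055))
E
python3 gear.py
```

```text
[0.4326 0.0365 0.0778] 89.22930956780951 [-0.0035 -0.001  -1.    ]
disc bb [ 0.3824 -0.0114  0.0558] [0.4759 0.083  0.0668]
plane [-0.0175 -0.0044  0.0622]
dish (array([0.4424, 0.0359]), 451, np.float64(0.00106))
```

View pics/w4.png

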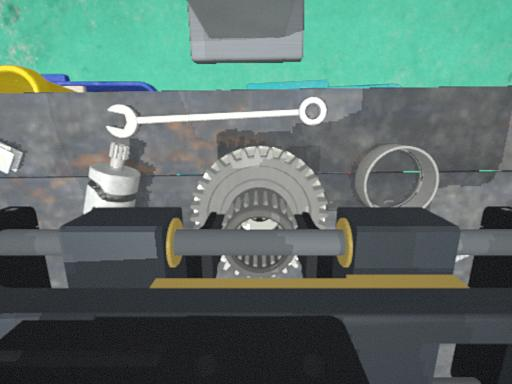

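Emit:
move_arm(
  slide=[
    [-0.4, 0, 0.2],
    [-0.5, 0, 0.4],
    [-0.3, 0, 0.4],
    [0, 0, 0.5],
    [0, 0, 0.4],
    [0, 0, 0.4],
    [0, 0, 0.3],
    [0, 0, 0.1],
    [0, 0, 0],
    [0, 0, 0],
  ],
  roll=[0, 0, 0, 0, 0, 0, 0, 0, 0, 0],
)

```text
time: 8.08
tcp_pos: [0.4496, 0.0353, 0.0468]
eef_rot: [0.007, 1.0, -0.002, -0.001]
force: [0.3, -0.7, -7.2]
grip_width: 0.043
```

```bash
python3 gear.py
```

```text
[0.4496 0.0353 0.0468] 89.14232949272954 [-0.0027 -0.0039 -1.    ]
disc bb [ 0.3993 -0.0129  0.0248] [0.4935 0.0816 0.0358]
plane [-0.0171 -0.0065  0.0312]
dish (array([0.4427, 0.0358]), 1816, np.float64(0.00108))
```

Emit:
move_arm(
  slide=[
    [0.2, 0.1, 0],
    [0.15, 0, 0],
    [0, 0, 0],
    [0, 0, 0.2],
    [0, 0, 0.2],
    [0, 0, 0.2],
    [0, 0, 0.15],
    [0, 0, 0],
    [0, 0, 0],
    [0, 0, 0],
  ],
  roll=[0, 0, 0, 0, 0, 0, 0, 0, 0, 0],
)

```text
time: 8.97
tcp_pos: [0.4461, 0.0368, 0.0395]
eef_rot: [0.007, 1.0, -0.001, -0.0]
force: [0.7, -0.2, -6.4]
grip_width: 0.0433
```

```bash
python3 gear.py
```

```text
[0.4461 0.0368 0.0395] 89.16333301273139 [-9.0e-04 -2.8e-03 -1.0e+00]
disc bb [ 0.3958 -0.0112  0.0175] [0.4895 0.0832 0.0284]
plane [-0.0153 -0.0054  0.0238]
dish (array([0.4425, 0.0359]), 2269, np.float64(0.00216))
```

Emit:
move_arm(
  slide=[
    [0.08, 0, 0.2],
    [0, 0, 0.2],
    [0, 0, 0.2],
    [0, 0, 0.1],
    [0, 0, 0],
    [0, 0, 0],
    [0, 0, 0],
    [0, 0, 0],
    [0, 0, 0],
    [0, 0, 0],
  ],
  roll=[0, 0, 0, 0, 0, 0, 0, 0, 0, 0],
)

```text
time: 9.85
tcp_pos: [0.4456, 0.0369, 0.0325]
eef_rot: [0.007, 1.0, -0.001, -0.0]
force: [-1.6, 0.5, -5.4]
grip_width: 0.043
```

```bash
python3 gear.py
```

```text
[0.4456 0.0369 0.0325] 89.15744448574348 [-5.0e-04 -2.2e-03 -1.0e+00]
disc bb [ 0.3908 -0.0178  0.0105] [0.4933 0.0911 0.0214]
plane [-0.0152 -0.0067  0.0166]
dish (array([0.464 , 0.0346]), 5716, np.float64(0.01059))
```

Emit:
move_arm(
  slide=[
    [0, 0, 0],
    [0, 0, 0],
    [0, 0, 0],
    [0, 0, 0],
    [0, 0, 0],
    [0, 0, -0.5],
    [0, 0, -1.5],
    [0, 0, -2.5],
    [0, 0, -2.5],
    [0, 0, -1.5],
  ],
  roll=[0, 0, 0, 0, 0, 0, 0, 0, 0, 0],
  grip=1,
)

```text
time: 10.73
tcp_pos: [0.4463, 0.0366, 0.1211]
eef_rot: [0.008, 1.0, -0.002, 0.0]
force: [-0.3, -0.3, 0.1]
grip_width: 0.086
```

```bash
cat > gear2.py <<'E'
from fit import *
T=toolT();print(T[:3,3].round(4),phi(T),T[:3,2].round(4))
p=cam('wrist');save(p,'w5.png');A=pts(p);q=cam('scene');save(q,'s5.png');B=pts(q)
for A in (A,B):
    a=near(A,(.4423,.036),.05,.013,.023);a=near(A,(.4423,.036),.045,.013,.023)
    print(np.median(a[:,2]));a=a[np.abs(a[:,2]-np.median(a[:,2]))<.003]
    c=np.linalg.lstsq(np.c_[a[:,:2]-[.4423,.036],np.ones(len(a))],a[:,2],rcond=None)[0];print('disc plane',len(a),c.round(4))
    a=near(A,(.4423,.036),.035,.045,.07);print('sleeve top',np.median(a[:,2]),circ(a))
    a=near(A,(.4423,.036),.035,.03,.052);print('sleeve side',circ(a,.022))
E
python3 gear2.py
```

```text
[0.4463 0.0366 0.1211] 89.10829649299016 [ 1.0e-04 -4.2e-03 -1.0e+00]
0.016375542881396643
disc plane 3501 [ 0.0041 -0.0001  0.0161]
sleeve top 0.05781867779629607 (array([0.441 , 0.0361, 0.0177]), 1235, np.float64(0.00176))
sleeve side (array([0.4364, 0.0363]), 549, np.float64(0.00372))
0.016554100069999245
disc plane 884 [-0.0009 -0.0011  0.0164]
sleeve top 0.055112551928889975 (array([0.4401, 0.0387, 0.018 ]), 430, np.float64(0.00146))
sleeve side (array([0.4418, 0.0376]), 399, np.float64(0.0031))
```

View pics/w5.png

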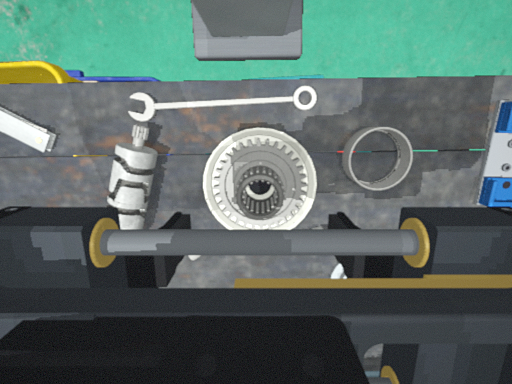

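View pics/s5.png

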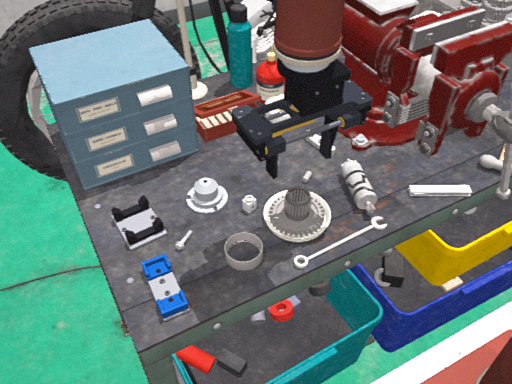

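The gear sits level in the dish. The disc plane is flat and its centre is within about 1 mm of the dish centre. In the wrist view the race is at (378,158). The race comes next, with the jaws turned so that the near finger clears the dish.

```bash
python3 - <<'E'
from h import *
T=toolT();t=np.array([.4165,.152,.07]);print(t)
plan(T[:3,3]+(t-T[:3,3])*.95,62,9)
E
```

```text
[0.4165 0.152  0.07  ]
phi now 89.1 pos [0.4475 0.037  0.1216]
[[0.3, 1.2, 0.5], [0.4, 1.2, 0.5], [0.5, 1.2, 0.5], [0.5, 1.1, 0.5], [0.6, 1.1, 0.5], [0.6, 1.1, 0.5], [0.7, 1.0, 0.5], [0.8, 1.0, 0.5], [0.8, 1.0, 0.5]]
[0.053, 0.053, 0.053, 0.053, 0.053, 0.053, 0.053, 0.053, 0.053]
```

Emit:
move_arm(
  slide=[
    [0.3, 1.2, 0.1],
    [0.4, 1.2, 0.4],
    [0.5, 1.2, 0.6],
    [0.5, 1.1, 0.7],
    [0.6, 1.1, 0.7],
    [0.6, 1.1, 0.7],
    [0.7, 1.0, 0.7],
    [0.8, 1.0, 0.5],
    [0.4, 0.6, 0.4],
    [0, 0, 0],
  ],
  roll=[0.053, 0.053, 0.053, 0.053, 0.053, 0.053, 0.053, 0.053, 0.053, 0],
)

```text
time: 11.67
tcp_pos: [0.4197, 0.1442, 0.0689]
eef_rot: [0.256, 0.967, -0.001, 0.002]
force: [0.3, 0.2, 0.3]
grip_width: 0.0873
```

```bash
cat > look.py <<'E'
import sys
from fit import *
T=toolT();print('pos',T[:3,3].round(4),'phi',phi(T).round(2),'zax',T[:3,2].round(4))
p=cam('wrist');save(p,sys.argv[1]+'.png');A=pts(p);np.save(sys.argv[1]+'.npy',A)
E
cat > go.py <<'E'
import sys
from h import *
# go.py dx dy dz in world metres -> tool cm
T=toolT();t=np.array([float(v) for v in sys.argv[1:4]])
print('pos',T[:3,3].round(4),'phi',phi(T).round(2),'zax',T[:3,2].round(4),'slide cm',(100*T[:3,:3].T@(t-T[:3,3])).round(2))
if len(sys.argv)>4: print('roll',-np.radians(float(sys.argv[4])-phi(T)).round(3))
E
python3 look.py w6; python3 go.py .4165 .152 .004 62; python3 - <<'E'
from fit import *
A=np.load('w6.npy');a=near(A,(.4165,.152),.045,.017,.026);print(np.median(a[:,2]),circ(a),a.min(0),a.max(0))
E
```

```text
pos [0.4197 0.1442 0.0689] phi 60.3 zax [ 0.0034 -0.0026 -1.    ]
pos [0.4198 0.1435 0.0692] phi 60.46 zax [ 0.0034 -0.0028 -1.    ] slide cm [0.74 0.58 6.51]
roll -0.027
0.021055260538041354 (array([0.4161, 0.1525, 0.0292]), 665, np.float64(0.00055)) [0.38609896 0.12200829 0.01701194] [0.4464251  0.18265445 0.02321822]
```

View pics/w6.png

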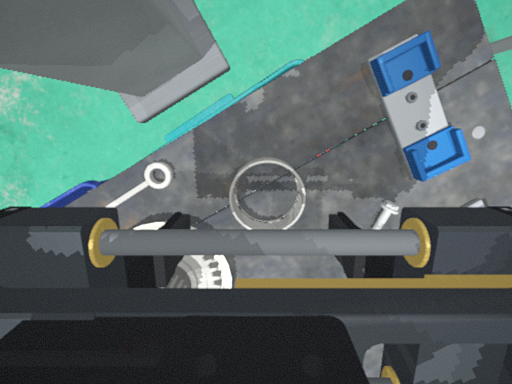

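The race shows at (268,193), between the open jaws. Its top is at 21 mm.

Emit:
move_arm(
  slide=[
    [0.2, 0.2, 0.2],
    [0.2, 0.2, 0.5],
    [0.1, 0.1, 1],
    [0.1, 0, 1.2],
    [0, 0, 1.2],
    [0, 0, 0.8],
    [0, 0, 0.4],
    [0, 0, 0.1],
    [0, 0, 0],
    [0, 0, 0],
  ],
  roll=[0, 0, 0, 0, 0, 0, 0, 0, 0, 0],
)

```text
time: 12.55
tcp_pos: [0.4181, 0.1481, 0.0105]
eef_rot: [0.253, 0.967, -0.001, 0.003]
force: [-0.3, -0.0, -1.2]
grip_width: 0.0872
```

```bash
python3 go.py .4163 .1523 .004 62
```

```text
pos [0.4181 0.1481 0.0105] phi 60.69 zax [ 0.0044 -0.0033 -1.    ] slide cm [0.37 0.28 0.64]
roll -0.023
```

Emit:
move_arm(
  slide=[
    [0.2, 0.15, 0.2],
    [0.15, 0.1, 0.2],
    [0, 0, 0.1],
    [0, 0, 0.05],
    [0, 0, 0],
    [0, 0, 0],
    [0, 0, 0],
    [0, 0, 0],
    [0, 0, 0],
    [0, 0, 0],
  ],
  roll=[0, 0, 0, 0, 0, 0, 0, 0, 0, 0],
  grip=-1,
  grip_force=25,
)

```text
time: 13.38
tcp_pos: [0.4171, 0.1531, 0.0059]
eef_rot: [0.253, 0.968, 0.0, 0.003]
force: [-0.3, 0.9, -1.2]
grip_width: 0.0603
```

```bash
python3 go.py .4163 .1523 .004 62
```

```text
pos [0.4171 0.1531 0.0059] phi 60.71 zax [ 0.0068 -0.0014 -1.    ] slide cm [ 0.03 -0.11  0.19]
roll -0.023
```

Emit:
move_arm(
  slide=[
    [0, 0, -0.3],
    [0, 0, -0.8],
    [0, 0, -1.2],
    [0, 0, -1.3],
    [0, 0, -1.3],
    [0, 0, -0.8],
    [0, 0, -0.3],
    [0, 0, 0],
    [0, 0, 0],
    [0, 0, 0],
  ],
  roll=[0, 0, 0, 0, 0, -0.05, -0.08, -0.08, -0.08, -0.08],
)

```text
time: 14.22
tcp_pos: [0.4172, 0.1526, 0.0745]
eef_rot: [0.065, 0.998, -0.0, 0.004]
force: [-0.4, -0.7, -0.7]
grip_width: 0.0604
```

```bash
python3 - <<'E'
from h import *
T=toolT();t=np.array([.5605,.1515,T[2,3]])
plan(T[:3,3]+(t-T[:3,3])*.95,90,10,3)
E
```

```text
phi now 82.5 pos [0.4172 0.1526 0.0745]
[[-1.4, 0.2, -0.0], [-1.4, 0.1, -0.0], [-1.4, 0.0, -0.0], [-1.4, -0.0, -0.0], [-1.4, -0.0, -0.0], [-1.4, -0.0, -0.0], [-1.4, -0.0, -0.0], [-1.4, -0.0, -0.0], [-1.4, -0.0, -0.0], [-1.4, -0.0, -0.0]]
[-0.043, -0.043, -0.043, 0, 0, 0, 0, 0, 0, 0]
```

Emit:
move_arm(
  slide=[
    [-0.8, 0.1, 0],
    [-1.8, 0.1, 0],
    [-2.2, 0, 0],
    [-2.2, 0, 0],
    [-2.2, 0, 0],
    [-2.0, 0, 0],
    [-1.2, 0, 0],
    [-0.6, 0, 0],
    [-0.2, 0, 0],
    [0, 0, 0],
  ],
  roll=[-0.043, -0.043, -0.043, 0, 0, 0, 0, 0, 0, 0],
)

```text
time: 15.05
tcp_pos: [0.5546, 0.1522, 0.0824]
eef_rot: [-0.007, 1.0, 0.001, 0.006]
force: [-0.2, -0.2, -0.5]
grip_width: 0.0605
```

```bash
python3 look.py w7;python3 go.py .5605 .1515 .074 90; python3 - <<'E'
from fit import *
A=np.load('w7.npy');T=toolT();z=T[2,3];a=near(A,T[:2,3],.045,z+.01,z+.022);print(len(a),np.median(a[:,2]),circ(a,.0295),a.min(0),a.max(0))
a=near(A,(.5605,.1515),.05,.003,.016);print('foot',len(a),a.min(0),a.max(0))
E
```

```text
pos [0.5546 0.1522 0.0824] phi 90.77 zax [ 0.0116  0.0014 -0.9999]
pos [0.5542 0.1522 0.0824] phi 90.78 zax [ 0.0114  0.0015 -0.9999] slide cm [-0.62 -0.08  0.85]
roll 0.014
1521 0.09725295057450359 (array([0.5534, 0.1515]), 1521, np.float64(0.00162)) [0.52344728 0.11236851 0.09241823] [0.58274979 0.19059999 0.10434929]
foot 1860 [0.523992   0.11453954 0.00305825] [0.58704322 0.18681815 0.01536826]
```

View pics/w7.png

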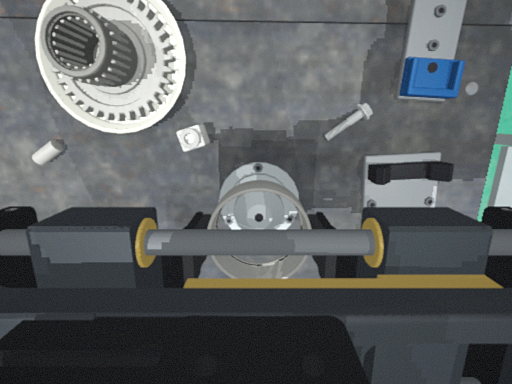

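The race is held flat just above the spigot, whose nose shows through the bore at (258,217). I'll trim by 7 mm in x and go down.

Emit:
move_arm(
  slide=[
    [-0.3, -0.05, 0.1],
    [-0.3, 0, 0.3],
    [-0.1, 0, 0.5],
    [0, 0, 0.6],
    [0, 0, 0.6],
    [0, 0, 0.5],
    [0, 0, 0.3],
    [0, 0, 0.1],
    [0, 0, 0],
    [0, 0, 0],
  ],
  roll=[0, 0, 0, 0, 0, 0, 0, 0, 0, 0],
)

```text
time: 15.93
tcp_pos: [0.5582, 0.1523, 0.0484]
eef_rot: [-0.008, 1.0, 0.001, 0.004]
force: [-0.4, 0.4, -1.0]
grip_width: 0.0606
```

```bash
python3 look.py w8; python3 - <<'E'
from fit import *
A=np.load('w8.npy');T=toolT();z=T[2,3];a=near(A,T[:2,3],.035,z+.012,z+.022);print(len(a),np.median(a[:,2]),circ(a,.0295),a.min(0),a.max(0))
a=near(A,(.5605,.1515),.022,.041,.05);print('nose',len(a),a.mean(0), a.min(0),a.max(0))
E
```

```text
pos [0.5582 0.1523 0.0484] phi 90.87 zax [ 0.0077  0.0016 -1.    ]
1097 0.0635704572413508 (array([0.5574, 0.1517]), 1097, np.float64(0.00085)) [0.52728748 0.11866417 0.06048074] [0.58495313 0.18554618 0.07036278]
nose 519 [0.55507535 0.151264   0.0429653 ] [0.54810209 0.13887225 0.04100511] [0.56088486 0.16396699 0.04514159]
```

View pics/w8.png

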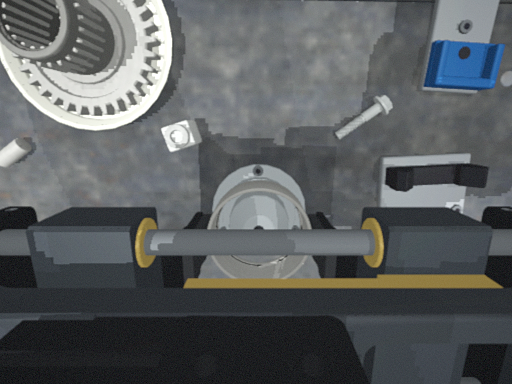

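Emit:
move_arm(
  slide=[
    [-0.2, -0.05, 0],
    [-0.15, 0, 0.2],
    [0, 0, 0.4],
    [0, 0, 0.5],
    [0, 0, 0.5],
    [0, 0, 0.4],
    [0, 0, 0.3],
    [0, 0, 0.1],
    [0, 0, 0],
    [0, 0, 0],
  ],
  roll=[0, 0, 0, 0, 0, 0, 0, 0, 0, 0],
)

```text
time: 16.82
tcp_pos: [0.5627, 0.1519, 0.0221]
eef_rot: [-0.008, 1.0, 0.001, 0.004]
force: [0.2, -0.2, -1.1]
grip_width: 0.0608
```

```bash
python3 go.py .5612 .1517 .020
```

```text
pos [0.5627 0.1519 0.0221] phi 90.87 zax [ 0.0083  0.0019 -1.    ] slide cm [ 0.15 -0.02  0.21]
```

Emit:
move_arm(
  slide=[
    [0.1, 0, 0.1],
    [0, 0, 0.1],
    [0, 0, 0],
    [0, 0, 0],
    [0, 0, 0],
    [0, 0, 0],
    [0, 0, 0],
    [0, 0, 0],
    [0, 0, 0],
    [0, 0, 0],
  ],
  roll=[0, 0, 0, 0, 0, 0, 0, 0, 0, 0],
)

```text
time: 17.65
tcp_pos: [0.5622, 0.1522, 0.0209]
eef_rot: [-0.008, 1.0, 0.001, 0.005]
force: [-0.2, 1.0, -1.4]
grip_width: 0.0607
```

Emit:
move_arm(
  slide=[
    [0, 0, 0],
    [0, 0, 0],
    [0, 0, 0],
    [0, 0, 0],
    [0, 0, 0],
    [0, 0, 0],
    [0, 0, -0.4],
    [0, 0, -1.5],
    [0, 0, -2.5],
    [0, 0, -2.5],
  ],
  roll=[0, 0, 0, 0, 0, 0, 0, 0, 0, 0],
  grip=1,
)

```text
time: 18.48
tcp_pos: [0.5583, 0.1509, 0.0877]
eef_rot: [-0.008, 1.0, -0.001, 0.001]
force: [0.3, 0.2, -0.1]
grip_width: 0.0872
```

```bash
python3 look.py w9; python3 - <<'E'
from fit import *
A=np.load('w9.npy');a=near(A,(.5605,.151),.04,.028,.042);a=a[np.hypot(a[:,0]-.5605,a[:,1]-.151)>.0235];print(len(a),np.median(a[:,2]),circ(a,.0275),a.min(0),a.max(0))
c=np.linalg.lstsq(np.c_[a[:,:2]-[.5605,.151],np.ones(len(a))],a[:,2],rcond=None)[0];print('plane',c)
T=toolT();t=np.array([.44,-.0935,.16]);print(T[:3,3])
plan(T[:3,3]+(t-T[:3,3])*.95,73,15,10)
E
```

```text
pos [0.5583 0.1509 0.0877] phi 90.86 zax [ 0.0018 -0.0014 -1.    ]
578 0.03500441072048244 (array([0.5597, 0.1515]), 578, np.float64(0.00135)) [0.53128271 0.12159425 0.02801323] [0.58190556 0.1819986  0.03711629]
plane [-0.02453887  0.00287193  0.03383044]
[0.56091035 0.15156306 0.09288629]
phi now 90.8 pos [0.5609 0.1516 0.0929]
[[0.8, -1.5, -0.4], [0.7, -1.6, -0.4], [0.7, -1.6, -0.4], [0.6, -1.6, -0.4], [0.6, -1.6, -0.4], [0.5, -1.6, -0.4], [0.5, -1.7, -0.4], [0.4, -1.7, -0.4], [0.4, -1.7, -0.4], [0.3, -1.7, -0.4], [0.3, -1.7, -0.4], [0.3, -1.7, -0.4], [0.3, -1.7, -0.4], [0.3, -1.7, -0.4], [0.3, -1.7, -0.4]]
[0.031, 0.031, 0.031, 0.031, 0.031, 0.031, 0.031, 0.031, 0.031, 0.031, 0, 0, 0, 0, 0]
```

View pics/w9.png

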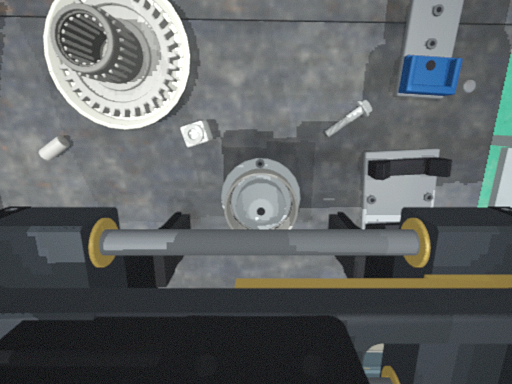

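The race is around the post with its top at about 35 mm, so it is down on the shoulder; I'll check it again later. The drum is next.

Emit:
move_arm(
  slide=[
    [0.6, -1.2, -0.2],
    [0.6, -2.2, -0.4],
    [0.6, -2.6, -0.4],
    [0.6, -2.6, -0.3],
    [0.5, -2.6, -0.3],
    [0.5, -2.6, -0.3],
    [0.2, -2.0, -0.2],
    [0, -1.2, 0],
    [0, -0.5, 0],
    [0, 0, 0],
  ],
  roll=[0.031, 0.031, 0.031, 0.031, 0.031, 0.031, 0.031, 0.031, 0.031, 0.031],
)

```text
time: 19.37
tcp_pos: [0.5038, -0.029, 0.1167]
eef_rot: [0.159, 0.987, 0.004, 0.006]
force: [-0.4, 1.1, 0.1]
grip_width: 0.0871
```

```bash
cat > drum.py <<'E'
import sys
from fit import *
A=np.load(sys.argv[1]+'.npy');c=[float(v) for v in sys.argv[2:4]]
a=near(A,c,.075,.008,.045)
a=a[(a[:,1]>c[1]-.05)]
(cc,s,an)=cv2.minAreaRect((a[:,:2]*1000).astype(np.float32));print('rect',len(a),np.round(cc,1),np.round(s,1),an)
def f(v):
    n=np.array([-np.sin(v[1]),np.cos(v[1])]);return np.hypot((a[:,:2]-c)@n-v[0],a[:,2]-.0185)-.0185
s=least_squares(f,[0,np.radians(-16.5)],loss='soft_l1',f_scale=.001);an=s.x[1];n=np.array([-np.sin(an),np.cos(an)]);d=np.array([np.cos(an),np.sin(an)]);o=np.array(c)+n*s.x[0]
t=(a[:,:2]-o)@d;print('cyl ang',np.degrees(an).round(2),'pt',o.round(4),'ends',(o+d*t.min()).round(4),(o+d*t.max()).round(4),'mid',(o+d*(t.min()+t.max())/2).round(4),'len',np.ptp(t).round(4))
hh=np.histogram(t,25);w=[ (np.ptp(((a[:,:2]-o)@n)[(t>=hh[1][i])&(t<hh[1][i+1])])*1000).round() if hh[0][i]>3 else 0 for i in range(25)];print((hh[1]*1000).round(0).tolist());print(w)
E
python3 look.py w10; python3 drum.py w10 .44 -.0935
```

```text
pos [ 0.5038 -0.029   0.1167] phi 71.71 zax [ 0.013   0.0059 -0.9999]
rect 4491 [451.2 -81.4] [ 94.4 115.4] 47.89278030395508
cyl ang -16.88 pt [ 0.44   -0.0935] ends [ 0.3821 -0.0759] [ 0.5012 -0.112 ] mid [ 0.4416 -0.094 ] len 0.1245
[-61.0, -56.0, -51.0, -46.0, -41.0, -36.0, -31.0, -26.0, -21.0, -16.0, -11.0, -6.0, -1.0, 4.0, 9.0, 14.0, 19.0, 24.0, 29.0, 34.0, 39.0, 44.0, 49.0, 54.0, 59.0, 64.0]
[np.float64(12.0), np.float64(13.0), np.float64(12.0), np.float64(9.0), np.float64(36.0), np.float64(83.0), np.float64(81.0), np.float64(87.0), np.float64(89.0), np.float64(89.0), np.float64(91.0), np.float64(35.0), np.float64(36.0), np.float64(36.0), np.float64(36.0), np.float64(36.0), np.float64(36.0), np.float64(34.0), np.float64(36.0), np.float64(35.0), np.float64(34.0), np.float64(35.0), np.float64(30.0), np.float64(30.0), np.float64(2.0)]
```

View pics/w10.png

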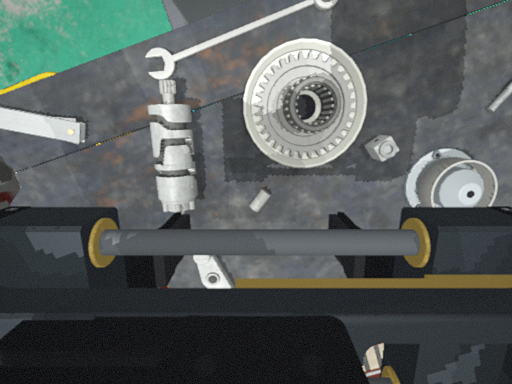

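The drum stands out clearly at (172,150). Its length fits at 124.5 mm, its middle is at (0.442, −0.094), and its axis is −16.9° from x. The wrench is close to its stub end. I'll approach about 8 mm to +y to stay clear of the vice.

```bash
python3 - <<'E'
from h import *
T=toolT();t=np.array([.4439,-.0863,.06])
plan(T[:3,3]+(t-T[:3,3])*.97,73.1,8,3)
E
```

```text
phi now 71.6 pos [ 0.5039 -0.0285  0.1166]
[[0.5, -0.9, 0.7], [0.5, -0.9, 0.7], [0.5, -0.9, 0.7], [0.5, -0.9, 0.7], [0.5, -0.9, 0.7], [0.5, -0.9, 0.7], [0.5, -0.9, 0.7], [0.5, -0.9, 0.7]]
[-0.009, -0.009, -0.009, 0, 0, 0, 0, 0]
```

Emit:
move_arm(
  slide=[
    [0.3, -0.6, 0.2],
    [0.5, -1.0, 0.4],
    [0.6, -1.1, 0.6],
    [0.6, -1.1, 0.8],
    [0.6, -1.1, 0.9],
    [0.5, -0.9, 0.9],
    [0.4, -0.6, 0.8],
    [0.2, -0.3, 0.5],
    [0.1, -0.1, 0.2],
    [0, 0, 0],
  ],
  roll=[-0.009, -0.009, -0.009, 0, 0, 0, 0, 0, 0, 0],
)

```text
time: 20.25
tcp_pos: [0.4412, -0.0839, 0.0554]
eef_rot: [0.14, 0.99, 0.004, 0.004]
force: [0.6, 0.5, 0.2]
grip_width: 0.087
```

```bash
python3 go.py .4439 -.0863 .006 73.1; python3 look.py w11; python3 drum.py w11 .44 -.0935|head -2
```

```text
pos [ 0.4412 -0.0839  0.0554] phi 73.89 zax [ 0.0092  0.0061 -0.9999] slide cm [-0.29 -0.19  4.94]
roll 0.014
pos [ 0.4412 -0.0839  0.0554] phi 73.89 zax [ 0.0092  0.0061 -0.9999]
rect 4950 [450.8 -83. ] [ 94.6 116.2] 47.6840934753418
cyl ang -16.84 pt [ 0.4402 -0.0928] ends [ 0.3823 -0.0752] [ 0.4973 -0.11  ] mid [ 0.4398 -0.0926] len 0.1201
```

View pics/w11.png

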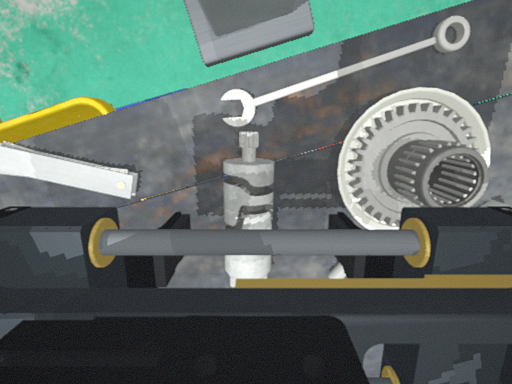

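The drum runs along the gripper's x axis at column 248, with the fingers at columns 175 and 340. I'll go down.

Emit:
move_arm(
  slide=[
    [-0.15, -0.1, 0.2],
    [-0.15, -0.1, 0.6],
    [0, 0, 0.9],
    [0, 0, 1],
    [0, 0, 0.9],
    [0, 0, 0.6],
    [0, 0, 0.2],
    [0, 0, 0],
    [0, 0, 0],
    [0, 0, 0],
  ],
  roll=[0.01, 0, 0, 0, 0, 0, 0, 0, 0, 0],
)

```text
time: 21.13
tcp_pos: [0.4465, -0.0854, 0.0069]
eef_rot: [0.144, 0.99, 0.003, 0.005]
force: [-1.0, -0.5, -1.1]
grip_width: 0.0869
```

```bash
python3 go.py .4439 -.0863 .006 73.1
```

```text
pos [ 0.4465 -0.0854  0.0069] phi 73.44 zax [ 0.0101  0.0048 -0.9999] slide cm [ 0.23 -0.16  0.09]
roll 0.006
```

Emit:
move_arm(
  slide=[
    [0.15, 0, 0],
    [0.1, 0, 0],
    [0, 0, 0],
    [0, 0, 0],
    [0, 0, 0],
    [0, 0, 0],
    [0, 0, 0],
    [0, 0, 0],
    [0, 0, 0],
    [0, 0, 0],
  ],
  roll=[0, 0, 0, 0, 0, 0, 0, 0, 0, 0],
  grip=-1,
  grip_force=40,
)

```text
time: 21.97
tcp_pos: [0.4447, -0.0852, 0.0083]
eef_rot: [0.144, 0.99, 0.003, 0.006]
force: [-0.4, 0.1, 0.6]
grip_width: 0.0351
```

```bash
python3 go.py .4439 -.0863 .006 73.1
```

```text
pos [ 0.4447 -0.0852  0.0083] phi 73.41 zax [ 0.0128  0.005  -0.9999] slide cm [ 0.05 -0.13  0.23]
roll 0.005
```

Emit:
move_arm(
  slide=[
    [0, 0, -0.3],
    [0, 0, -0.8],
    [0, 0, -1.3],
    [0, 0.1, -1.5],
    [0, 0.3, -1.5],
    [0, 0.5, -1.5],
    [0, 0.8, -1.2],
    [0, 1, -0.8],
    [0, 1.2, -0.3],
    [0, 1.2, 0],
  ],
  roll=[0, 0, 0, 0, 0, 0, 0, 0, 0, 0],
)

```text
time: 22.8
tcp_pos: [0.4548, -0.0373, 0.1076]
eef_rot: [0.147, 0.989, 0.003, 0.003]
force: [0.8, 0.2, -3.7]
grip_width: 0.0353
```

```bash
python3 look.py w12; python3 - <<'E'
from h import *
T=toolT();t=np.array([.5582,.279,.1]);
plan(T[:3,3]+(t-T[:3,3])*.97,93.6,17,10)
E
```

```text
pos [ 0.4548 -0.0373  0.1076] phi 73.06 zax [ 0.0076  0.0045 -1.    ]
phi now 73.2 pos [ 0.4555 -0.0346  0.1073]
[[-0.0, 1.9, 0.0], [-0.1, 1.9, 0.0], [-0.2, 1.9, 0.0], [-0.2, 1.9, 0.0], [-0.3, 1.9, 0.0], [-0.4, 1.8, 0.0], [-0.4, 1.8, 0.0], [-0.5, 1.8, 0.0], [-0.6, 1.8, 0.0], [-0.6, 1.8, 0.0], [-0.7, 1.7, 0.0], [-0.7, 1.7, 0.0], [-0.7, 1.7, 0.0], [-0.7, 1.7, 0.0], [-0.7, 1.7, 0.0], [-0.7, 1.7, 0.0], [-0.7, 1.7, 0.0]]
[-0.036, -0.036, -0.036, -0.036, -0.036, -0.036, -0.036, -0.036, -0.036, -0.036, 0, 0, 0, 0, 0, 0, 0]
```

View pics/w12.png

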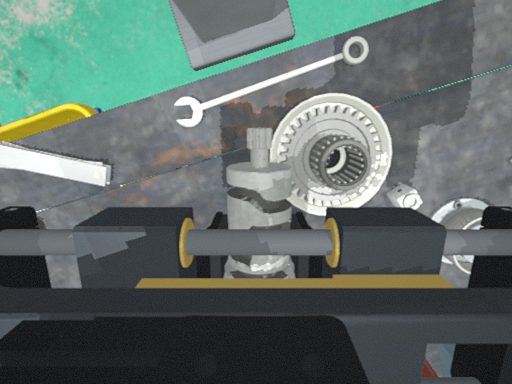

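The drum is held straight at (258,200) and the wrist force shows its weight (3.7 N). I'll carry it over the gear to the cradle.

Emit:
move_arm(
  slide=[
    [0, 1.2, 0],
    [-0.1, 1.9, 0],
    [-0.2, 2.1, 0],
    [-0.2, 2.1, 0],
    [-0.3, 2.1, 0],
    [-0.4, 2.1, 0],
    [-0.4, 2.1, 0],
    [-0.5, 2.1, 0],
    [-0.6, 2.1, 0],
    [-0.6, 2.0, 0],
  ],
  roll=[-0.036, -0.036, -0.036, -0.036, -0.036, -0.036, -0.036, -0.036, -0.036, -0.036],
)

```text
time: 23.68
tcp_pos: [0.5115, 0.1803, 0.1059]
eef_rot: [-0.053, 0.999, 0.002, 0.002]
force: [0.6, 0.2, -2.2]
grip_width: 0.0357
```

```bash
python3 go.py .5582 .279 .10 93.6
```

```text
pos [0.5115 0.1803 0.1059] phi 96.04 zax [ 0.0032  0.0045 -1.    ] slide cm [-5.68  9.32  0.65]
roll 0.043
```

Emit:
move_arm(
  slide=[
    [-0.8, 1.5, 0],
    [-0.8, 1.5, 0],
    [-0.8, 1.4, 0],
    [-0.8, 1.3, 0],
    [-0.8, 1.1, 0],
    [-0.6, 0.8, 0],
    [-0.4, 0.4, 0],
    [-0.2, 0.2, 0],
    [0, 0, 0],
    [0, 0, 0],
  ],
  roll=[0.01, 0.02, 0.01, 0, 0, 0, 0, 0, 0, 0],
)

```text
time: 24.52
tcp_pos: [0.5537, 0.2933, 0.1003]
eef_rot: [-0.049, 0.999, 0.002, -0.002]
force: [-0.7, 0.1, -2.7]
grip_width: 0.0356
```

```bash
python3 look.py w13; python3 go.py .5582 .279 .10 93.6;  cat > dh.py <<'E'
import sys
from fit import *
A=np.load(sys.argv[1]+'.npy');T=toolT();z=T[2,3]
# held drum
a=near(A,T[:2,3],.08,z+.014,z+.05);f=np.radians(phi(T));y=np.array([np.cos(f),np.sin(f)]);a=a[abs((a[:,:2]-T[:2,3])@y)<.017]
x=np.array([y[1],-y[0]]);t=(a[:,:2]-T[:2,3])@x;s=(a[:,:2]-T[:2,3])@y
b=a[t<-.012];tb=t[t<-.012];sb=s[t<-.012]
print('held n',len(b),'t min',tb.min().round(4),'(neg = toward robot)')
for lo,hi in ((-.066,-.046),(-.044,-.034),(-.034,-.024),(-.024,-.014)):
    m=(tb>lo)&(tb<hi)
    if m.sum()>8:
        k=b[m];r=k[k[:,2]>np.percentile(k[:,2],80)];print(lo,m.sum(),'s ridge',((r[:,:2]-T[:2,3])@y).mean().round(4),'edges',sb[m].min().round(4),sb[m].max().round(4),'ztop-TCP',(np.percentile(k[:,2],95)-z).round(4))
E
python3 dh.py w13
```

```text
pos [0.5537 0.2933 0.1003] phi 95.67 zax [-0.0049  0.0045 -1.    ]
pos [0.5537 0.2931 0.1004] phi 95.65 zax [-0.0048  0.0046 -1.    ] slide cm [-0.31 -1.44  0.03]
roll 0.036
held n 3978 t min -0.0624 (neg = toward robot)
-0.066 497 s ridge -0.0005 edges -0.0061 0.0057 ztop-TCP 0.0172
-0.044 1198 s ridge -0.0006 edges -0.0169 0.0167 ztop-TCP 0.029
-0.034 964 s ridge 0.0011 edges -0.0168 0.0169 ztop-TCP 0.0286
-0.024 1138 s ridge -0.0011 edges -0.0169 0.0167 ztop-TCP 0.0287
```

View pics/w13.png

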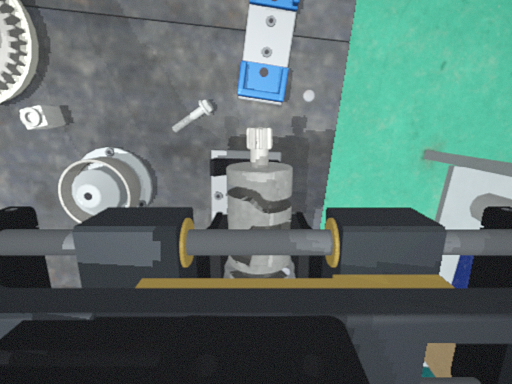

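The drum is held in line with the gripper at (258,190). The cradle's front saddle is just below it at (220,185), so the drum must shift about 14 mm toward −y.

Emit:
move_arm(
  slide=[
    [-0.1, -0.4, 0.2],
    [-0.1, -0.5, 0.4],
    [-0.1, -0.4, 0.6],
    [0, -0.1, 0.6],
    [0, 0, 0.6],
    [0, 0, 0.5],
    [0, 0, 0.3],
    [0, 0, 0.1],
    [0, 0, 0],
    [0, 0, 0],
  ],
  roll=[0.012, 0.012, 0.012, 0, 0, 0, 0, 0, 0, 0],
)

```text
time: 25.4
tcp_pos: [0.5576, 0.2739, 0.0634]
eef_rot: [-0.027, 1.0, 0.002, -0.003]
force: [-0.5, -0.4, -2.9]
grip_width: 0.0357
```

```bash
python3 look.py w14; python3 go.py .5582 .279 .05 93.6; python3 dh.py w14
```

```text
pos [0.5576 0.2739 0.0634] phi 93.09 zax [-0.0059  0.0034 -1.    ]
pos [0.5576 0.2739 0.0635] phi 93.1 zax [-0.0059  0.0034 -1.    ] slide cm [-0.1   0.5   1.35]
roll -0.009
held n 3999 t min -0.0624 (neg = toward robot)
-0.066 511 s ridge -0.001 edges -0.0063 0.0055 ztop-TCP 0.0174
-0.044 1201 s ridge -0.0006 edges -0.017 0.0169 ztop-TCP 0.0289
-0.034 960 s ridge 0.001 edges -0.017 0.0168 ztop-TCP 0.0286
-0.024 1142 s ridge -0.0015 edges -0.017 0.017 ztop-TCP 0.0286
```

View pics/w14.png

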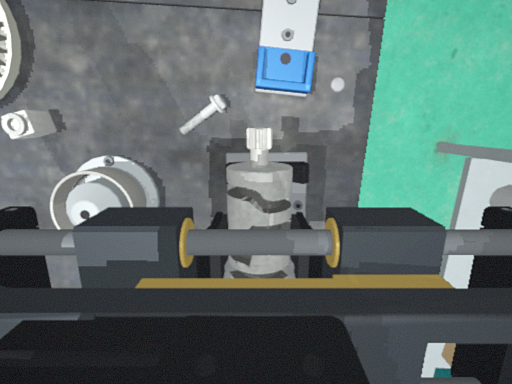

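Emit:
move_arm(
  slide=[
    [0, 0.2, 0],
    [0, 0.2, 0.1],
    [0, 0.05, 0.3],
    [0, 0, 0.5],
    [0, 0, 0.5],
    [0, 0, 0.4],
    [0, 0, 0.3],
    [0, 0, 0.1],
    [0, 0, 0],
    [0, 0, 0],
  ],
  roll=[-0.009, 0, 0, 0, 0, 0, 0, 0, 0, 0],
)

```text
time: 26.28
tcp_pos: [0.5572, 0.2799, 0.0394]
eef_rot: [-0.033, 0.999, 0.002, -0.003]
force: [0.5, -0.3, -2.9]
grip_width: 0.0356
```

```bash
python3 look.py w15; python3 go.py .5582 .279 .022 93.6; python3 - <<'E'
from fit import *
A=np.load('w15.npy')
a=A[(A[:,0]>.515)&(A[:,0]<.54)&(A[:,1]>.23)&(A[:,1]<.33)&(A[:,2]>.024)&(A[:,2]<.033)]
print('saddle near tops',len(a), a.min(0),a.max(0)); 
print(np.histogram(a[:,1],20))
E
```

```text
pos [0.5572 0.2799 0.0394] phi 93.73 zax [-0.0053  0.004  -1.    ]
pos [0.5573 0.2798 0.0395] phi 93.73 zax [-0.0052  0.004  -1.    ] slide cm [-0.1  -0.1   1.74]
roll 0.002
saddle near tops 619 [0.51996261 0.24666339 0.02404196] [0.53747034 0.30884913 0.03056682]
(array([ 81, 105, 103,  19,   0,   0,   0,   0,   0,   0,   0,   0,   0,
         0,   0,   0,  14, 111, 104,  82]), array([0.24666339, 0.24977268, 0.25288196, 0.25599125, 0.25910054,
       0.26220983, 0.26531911, 0.2684284 , 0.27153769, 0.27464698,
       0.27775626, 0.28086555, 0.28397484, 0.28708412, 0.29019341,
       0.2933027 , 0.29641199, 0.29952127, 0.30263056, 0.30573985,
       0.30884913]))
```

View pics/w15.png

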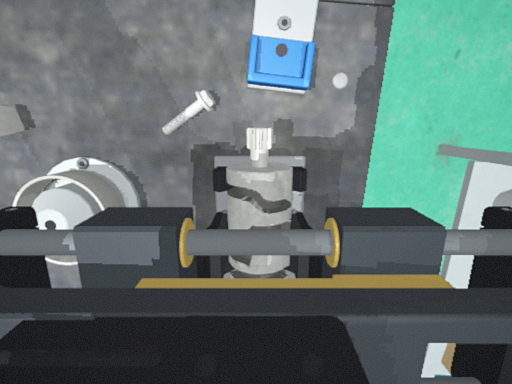

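The drum is centred between the posts of the near saddle (225 and 300 px). I'll lower it into the notch.

Emit:
move_arm(
  slide=[
    [-0.05, 0, 0.1],
    [-0.05, 0, 0.3],
    [0, 0, 0.4],
    [0, 0, 0.4],
    [0, 0, 0.25],
    [0, 0, 0.1],
    [0, 0, 0],
    [0, 0, 0],
    [0, 0, 0],
    [0, 0, 0],
  ],
  roll=[0, 0, 0, 0, 0, 0, 0, 0, 0, 0],
)

```text
time: 27.17
tcp_pos: [0.5589, 0.2802, 0.0231]
eef_rot: [-0.032, 0.999, 0.002, -0.002]
force: [-0.1, -0.4, -2.5]
grip_width: 0.0355
```

```bash
python3 go.py .5582 .279 .022 93.6
```

```text
pos [0.5589 0.2802 0.0231] phi 93.72 zax [-0.0041  0.0048 -1.    ] slide cm [ 0.08 -0.12  0.11]
roll 0.002
```

Emit:
move_arm(
  slide=[
    [0, -0.05, 0.1],
    [0, 0, 0.05],
    [0, 0, 0],
    [0, 0, 0],
    [0, 0, 0],
    [0, 0, 0],
    [0, 0, 0],
    [0, 0, 0],
    [0, 0, 0],
    [0, 0, 0],
  ],
  roll=[0, 0, 0, 0, 0, 0, 0, 0, 0, 0],
)

```text
time: 28.0
tcp_pos: [0.5592, 0.2802, 0.0228]
eef_rot: [-0.033, 0.999, 0.003, -0.002]
force: [-0.7, -0.3, -1.7]
grip_width: 0.0357
```

Emit:
move_arm(
  slide=[
    [0, 0, 0],
    [0, 0, 0],
    [0, 0, 0],
    [0, 0, 0],
    [0, 0, 0],
    [0, 0, 0],
    [0, 0, -0.4],
    [0, 0, -1.5],
    [0, 0, -2.5],
    [0, 0, -2.5],
  ],
  roll=[0, 0, 0, 0, 0, 0, 0, 0, 0, 0],
  grip=1,
)

```text
time: 28.83
tcp_pos: [0.5572, 0.2783, 0.0897]
eef_rot: [-0.033, 0.999, 0.001, -0.004]
force: [1.0, 1.3, -0.5]
grip_width: 0.0862
```

```bash
python3 look.py w16; python3 - <<'E'
from fit import *
A=np.load('w16.npy');T=toolT();print(T[:3,3])
c=np.array([.5582,.279]);f=np.radians(93.6);y=np.array([np.cos(f),np.sin(f)]);x=np.array([y[1],-y[0]])
t=(A[:,:2]-c)@x;s=(A[:,:2]-c)@y;m=(abs(t)<.08)&(abs(s)<.0185)&(A[:,2]>.02)&(A[:,2]<.065)
a=A[m];t=t[m];s=s[m];print('t',t.min(),t.max())
for lo in np.arange(-.06,.06,.01):
    k=(t>lo)&(t<lo+.01)
    if k.sum()>10: print(round(lo,3),k.sum(),'s',s[k].min().round(4),s[k].max().round(4),'ridge s',s[k][a[k,2]>np.percentile(a[k,2],85)].mean().round(4),'top z',np.percentile(a[k,2],97).round(4))
E
```

```text
pos [0.5572 0.2783 0.0897] phi 93.73 zax [-0.009   0.0015 -1.    ]
[0.55977531 0.27949147 0.09528229]
t -0.061953145570839724 0.06315873440226753
-0.06 219 s -0.0065 0.0071 ridge s 0.0001 top z 0.039
-0.05 331 s -0.0176 0.0181 ridge s -0.0 top z 0.0499
-0.04 554 s -0.0179 0.0184 ridge s 0.0008 top z 0.051
-0.03 533 s -0.0179 0.0184 ridge s -0.0002 top z 0.0505
-0.02 554 s -0.0181 0.0182 ridge s 0.0005 top z 0.0509
-0.01 574 s -0.0172 0.0184 ridge s 0.0021 top z 0.0505
0.0 467 s -0.0172 0.0185 ridge s 0.0008 top z 0.0513
0.01 315 s -0.0176 0.0182 ridge s 0.0005 top z 0.0508
0.02 16 s -0.0185 0.0182 ridge s 0.0156 top z 0.0326
0.03 100 s -0.0139 0.0142 ridge s -0.0004 top z 0.0513
0.04 300 s -0.0169 0.0173 ridge s -0.0002 top z 0.0508
0.05 220 s -0.0135 0.0152 ridge s 0.0029 top z 0.0477
```

View pics/w16.png

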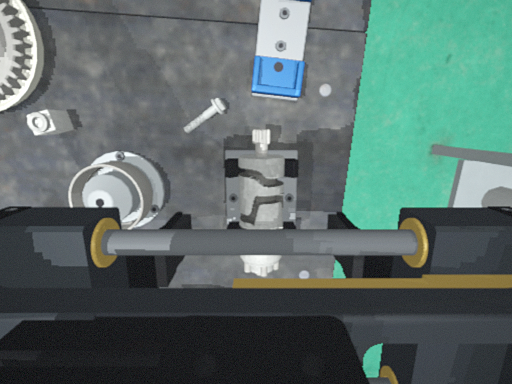

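The drum lies in both saddles, its top at 51 mm at both ends and its middle within 1 mm. Before going for the carrier I'll check the heights of the vice next to it.

```bash
python3 - <<'E'
from fit import *
p=cam('scene');save(p,'s17.png');A=np.vstack([np.load('w2.npy'),pts(p)])
for x in np.arange(.53,.65,.015):
    print('%.3f'%x,[ (lambda k:'%.3f'%np.percentile(A[k,2],99) if k.sum()>4 else '-')((A[:,0]>x)&(A[:,0]<x+.015)&(A[:,1]<y)&(A[:,1]>y-.01)&(A[:,2]<.3)) for y in np.arange(-.13,-.22,-.01)])
B=pts(p)
a=near(B,(.5605,.151),.04,.028,.042);a=a[np.hypot(a[:,0]-.5605,a[:,1]-.151)>.0235];print('race',len(a),np.median(a[:,2]),circ(a,.0275))
b=a[a[:,2]>.033];c=np.linalg.lstsq(np.c_[b[:,:2]-[.5605,.151],np.ones(len(b))],b[:,2],rcond=None)[0];print('plane',c)
T=toolT();t=np.array([.583,-.08,.12]);plan(T[:3,3]+(t-T[:3,3])*.97,98,18,10)
E
```

```text
0.530 ['0.002', '0.002', '0.014', '0.030', '0.031', '0.022', '0.025', '0.205', '0.209']
0.545 ['0.001', '0.001', '0.014', '0.029', '0.031', '0.026', '0.041', '0.065', '0.189']
0.560 ['0.003', '0.001', '0.002', '0.014', '0.026', '0.040', '0.064', '0.168', '0.198']
0.575 ['0.001', '0.001', '0.001', '0.017', '0.033', '0.064', '0.068', '0.171', '0.196']
0.590 ['0.002', '0.001', '0.001', '0.018', '0.039', '0.065', '0.070', '0.070', '0.189']
0.605 ['0.001', '0.002', '0.002', '0.021', '0.040', '0.066', '0.070', '0.071', '0.189']
0.620 ['0.002', '0.002', '0.001', '0.019', '0.036', '0.065', '0.070', '0.071', '0.190']
0.635 ['0.001', '0.001', '0.002', '0.016', '0.029', '0.059', '0.068', '0.072', '0.191']
race 297 0.03309873978233835 (array([0.5605, 0.1529]), 297, np.float64(0.00198))
plane [0.00038103 0.0030034  0.03514724]
phi now 93.7 pos [0.5601 0.2797 0.0937]
[[0.0, -1.9, -0.1], [0.0, -1.9, -0.1], [0.0, -1.9, -0.1], [0.0, -1.9, -0.1], [0.1, -1.9, -0.1], [0.1, -1.9, -0.1], [0.1, -1.9, -0.1], [0.1, -1.9, -0.1], [0.1, -1.9, -0.1], [0.1, -1.9, -0.1], [0.1, -1.9, -0.1], [0.1, -1.9, -0.1], [0.1, -1.9, -0.1], [0.1, -1.9, -0.1], [0.1, -1.9, -0.1], [0.1, -1.9, -0.1], [0.1, -1.9, -0.1], [0.1, -1.9, -0.1]]
[-0.007, -0.007, -0.007, -0.007, -0.007, -0.007, -0.007, -0.007, -0.007, -0.007, 0, 0, 0, 0, 0, 0, 0, 0]
```

View pics/s17.png

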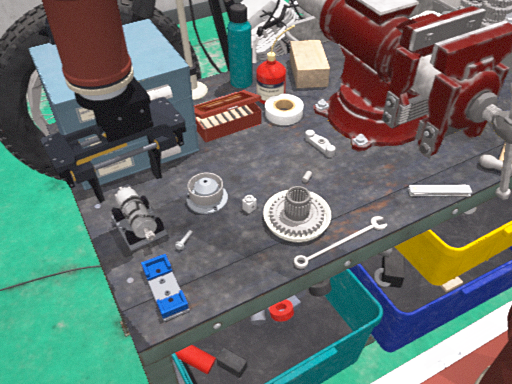

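The race is flat (plane slope under 0.3%, top at 35 mm). Beside the carrier, the vice foot rises to about 70 mm below y = −0.18. So I'll grip the carrier with the gripper offset 22 mm toward +y and let the jaw draw it over.

Emit:
move_arm(
  slide=[
    [0, -1.2, -0.2],
    [0, -2.2, -0.2],
    [0, -2.6, -0.1],
    [0, -2.6, -0.1],
    [0.1, -2.6, -0.1],
    [0.1, -2.6, 0],
    [0.1, -2.6, 0],
    [0.1, -2.6, 0],
    [0.1, -2.6, 0],
    [0.1, -2.6, 0],
  ],
  roll=[-0.007, -0.007, -0.007, -0.007, -0.007, -0.007, -0.007, -0.007, -0.007, -0.007],
)

```text
time: 29.77
tcp_pos: [0.5753, 0.0274, 0.0961]
eef_rot: [-0.075, 0.997, 0.004, -0.003]
force: [0.5, 0.1, 0.2]
grip_width: 0.0868
```

```bash
python3 go.py .581 -.08 .1 98.2
```

```text
pos [0.5753 0.0274 0.0961] phi 98.62 zax [-0.0068  0.0066 -1.    ] slide cm [  1.05 -10.7   -0.46]
roll 0.007
```

Emit:
move_arm(
  slide=[
    [0.1, -2, -0.1],
    [0.1, -1.8, -0.1],
    [0.1, -1.6, 0],
    [0.1, -1.4, 0],
    [0.1, -1.1, 0],
    [0.1, -0.8, 0],
    [0.1, -0.5, 0],
    [0, -0.2, 0],
    [0, 0, 0],
    [0, 0, 0],
  ],
  roll=[0, 0, 0, 0, 0, 0, 0, 0, 0, 0],
)

```text
time: 30.6
tcp_pos: [0.576, -0.0862, 0.094]
eef_rot: [-0.07, 0.998, 0.002, -0.007]
force: [-0.3, 1.1, 0.4]
grip_width: 0.0869
```

```bash
python3 look.py w18; cat > car.py <<'E'
import sys
from fit import *
A=np.load(sys.argv[1]+'.npy');c=[float(v) for v in sys.argv[2:4]]
a=near(A,c,.05,.004,.03);a=a[a[:,1]>-.135]
b=a[a[:,2]>.0145]
L=[]
for s in (0,1):
    k=b[(b[:,0]>c[0])==s]
    if len(k)>5: print('boss',len(k),circ(k),((k.max(0)+k.min(0))/2).round(4),k[:,2].max());L.append(((k.max(0)+k.min(0))/2)[:2])
if len(L)==2: d=L[1]-L[0];print('ang',np.degrees(np.arctan2(d[1],d[0])),'mid',((L[0]+L[1])/2).round(4),np.hypot(*d))
E
python3 car.py w18 .583 -.105; python3 go.py .581 -.0876 .005 98.2
```

```text
pos [ 0.576  -0.0862  0.094 ] phi 98.02 zax [-0.0136  0.0029 -0.9999]
boss 332 (array([ 0.5539, -0.1097,  0.0064]), 332, np.float64(0.00201)) [ 0.5633 -0.1099  0.0169] 0.01925304544212031
boss 57 (array([ 0.5964, -0.1036,  0.0106]), 57, np.float64(0.00108)) [ 0.5976 -0.1035  0.0163] 0.018013192999911665
ang 10.473897355613733 mid [ 0.5804 -0.1067] 0.034956674793759655
pos [ 0.5761 -0.086   0.0941] phi 98.03 zax [-0.0136  0.0029 -0.9999] slide cm [-0.58 -0.27  8.9 ]
roll -0.003
```

View pics/w18.png

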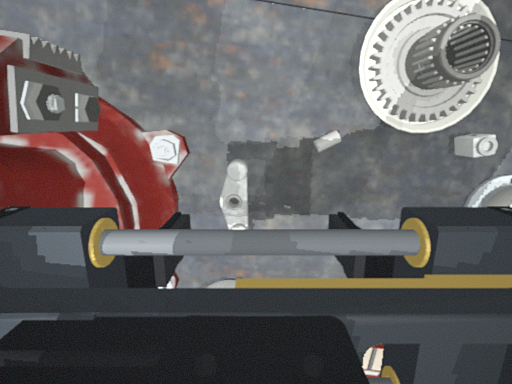

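The carrier shows at (236,195) between the jaws, with its near boss at (0.554, −0.1097) as before. I'll go down.

Emit:
move_arm(
  slide=[
    [-0.2, 0, 0.3],
    [-0.2, 0, 0.8],
    [-0.15, 0, 1.2],
    [0, 0, 1.4],
    [0, 0, 1.4],
    [0, 0, 1.2],
    [0, 0, 0.8],
    [0, 0, 0.4],
    [0, 0, 0.1],
    [0, 0, 0],
  ],
  roll=[0, 0, 0, 0, 0, 0, 0, 0, 0, 0],
)

```text
time: 31.48
tcp_pos: [0.581, -0.0796, 0.0083]
eef_rot: [-0.074, 0.997, 0.003, -0.008]
force: [0.1, -0.3, -0.3]
grip_width: 0.0874
```

```bash
python3 go.py .581 -.0876 .005 98.2
```

```text
pos [ 0.581  -0.0796  0.0083] phi 98.43 zax [-0.016   0.0041 -0.9999] slide cm [ 0.11 -0.79  0.33]
roll 0.004
```

Emit:
move_arm(
  slide=[
    [0, -0.4, 0],
    [0, -0.4, 0],
    [0, -0.1, 0.1],
    [0, 0, 0.15],
    [0, 0, 0.1],
    [0, 0, 0],
    [0, 0, 0],
    [0, 0, 0],
    [0, 0, 0],
    [0, 0, 0],
  ],
  roll=[0, 0, 0, 0, 0, 0, 0, 0, 0, 0],
)

```text
time: 32.32
tcp_pos: [0.5845, -0.0901, 0.0073]
eef_rot: [-0.073, 0.997, 0.003, -0.005]
force: [-0.2, 0.5, 0.6]
grip_width: 0.0872
```

```bash
python3 go.py .581 -.0876 .004 98.2; python3 look.py w19
```

```text
pos [ 0.5845 -0.0901  0.0073] phi 98.4 zax [-0.0111  0.0042 -0.9999] slide cm [0.3  0.29 0.33]
roll 0.004
pos [ 0.5845 -0.0901  0.0073] phi 98.4 zax [-0.0111  0.0042 -0.9999]
```

View pics/w19.png

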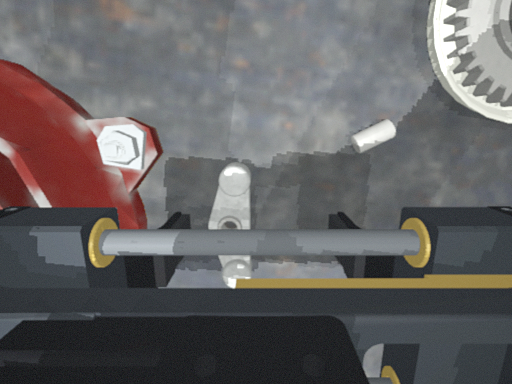

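The carrier lies between the fingers at column 235. I'll trim by 3 mm and close.

Emit:
move_arm(
  slide=[
    [0.15, 0, 0.1],
    [0.15, 0, 0.15],
    [0, 0, 0.1],
    [0, 0, 0],
    [0, 0, 0],
    [0, 0, 0],
    [0, 0, 0],
    [0, 0, 0],
    [0, 0, 0],
    [0, 0, 0],
  ],
  roll=[0, 0, 0, 0, 0, 0, 0, 0, 0, 0],
)

```text
time: 33.2
tcp_pos: [0.5811, -0.0904, 0.0034]
eef_rot: [-0.073, 0.997, 0.003, -0.005]
force: [-0.1, -0.7, 0.3]
grip_width: 0.0869
```

Emit:
move_arm(
  slide=[
    [0, 0, 0],
    [0, 0, 0],
    [0, 0, 0],
    [0, 0, 0],
    [0, 0, 0],
    [0, 0, 0],
    [0, 0, 0],
    [0, 0, 0],
    [0, 0, 0],
    [0, 0, 0],
  ],
  roll=[0, 0, 0, 0, 0, 0, 0, 0, 0, 0],
  grip=-1,
  grip_force=20,
)

```text
time: 34.03
tcp_pos: [0.5811, -0.091, 0.0034]
eef_rot: [-0.073, 0.997, 0.002, -0.005]
force: [0.4, -0.8, 0.3]
grip_width: 0.0284
```

```bash
python3 go.py .581 -.0876 .004 98.2; python3 look.py w20
```

```text
pos [ 0.5811 -0.091   0.0034] phi 98.39 zax [-0.0111  0.0036 -0.9999] slide cm [-0.04  0.34 -0.06]
roll 0.003
pos [ 0.5811 -0.091   0.0034] phi 98.39 zax [-0.0111  0.0036 -0.9999]
```

View pics/w20.png

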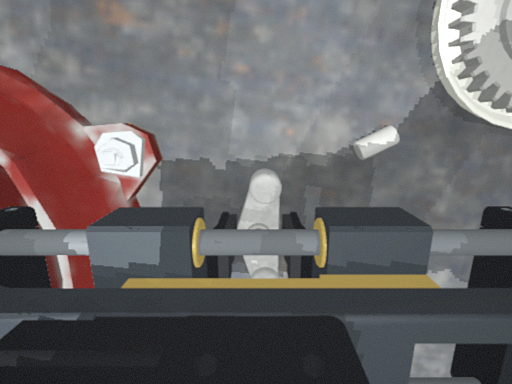

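Emit:
move_arm(
  slide=[
    [0, 0, 0],
    [0, 0, 0],
    [0, 0, 0],
    [0, 0, 0],
    [0, 0.1, -0.3],
    [0, 0.3, -0.8],
    [0, 0.5, -1],
    [0, 0.8, -1],
    [0, 1, -0.8],
    [0, 1, -0.3],
  ],
  roll=[0, 0, 0, 0, 0, 0, 0, 0, 0, 0],
)

```text
time: 34.92
tcp_pos: [0.5751, -0.0534, 0.0495]
eef_rot: [-0.072, 0.997, 0.002, -0.006]
force: [0.3, 0.7, -0.4]
grip_width: 0.0256
```

```bash
python3 go.py .581 -.0876 .004 98.2; python3 look.py w21
```

```text
pos [ 0.5751 -0.0534  0.0495] phi 98.21 zax [-0.0127  0.0033 -0.9999] slide cm [-0.15 -3.5   4.53]
roll 0.0
pos [ 0.5751 -0.0534  0.0495] phi 98.21 zax [-0.0127  0.0033 -0.9999]
```

View pics/w21.png

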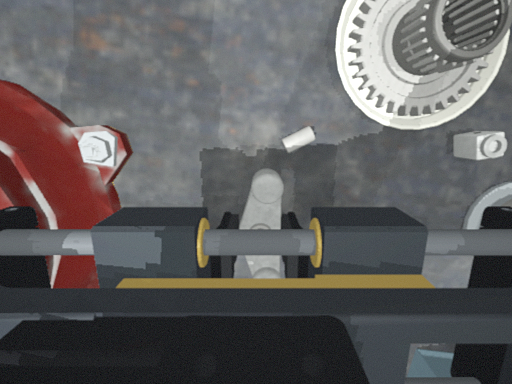

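The carrier is gripped by its lug (25.6 mm), its line close to the gripper's x axis, the front boss at (267,185). Next I'll carry it to the nest.

```bash
python3 - <<'E'
from fit import *
A=np.load('w21.npy');T=toolT();z=T[2,3]
a=near(A,T[:2,3],.05,z-.004,z+.025);f=np.radians(phi(T));y=np.array([np.cos(f),np.sin(f)]);x=np.array([y[1],-y[0]])
t=(a[:,:2]-T[:2,3])@x;s=(a[:,:2]-T[:2,3])@y
m=(t<-.015)&(abs(s)<.016);print(m.sum(),t[m].min())
k=m&(a[:,2]>np.percentile(a[m,2],60)) ;print('boss t,s',t[k].min(),t[k].max(),s[k].min(),s[k].max(),np.median(a[k,2])-z)
m2=m&(t<-.033);print('tip s',s[m2].mean())
for lo in np.arange(-.04,-.014,.004):
    q=m&(t>lo)&(t<lo+.004);print(round(lo,3),q.sum(),s[q].min().round(4),s[q].max().round(4),np.percentile(a[q,2]-z,90).round(4)) if q.sum()>3 else 0
t=np.array([.416,.2828,.09])
plan(T[:3,3]+(t-T[:3,3])*.97,87.4,18,10)
E
```

```text
1312 -0.03926927319337356
boss t,s -0.03830235193393713 -0.02180364126990964 -0.0070991725633721085 0.009715601576091535 0.014177842968055666
tip s 0.0008004568545657435
-0.04 193 -0.0055 0.0079 0.0141
-0.036 230 -0.0078 0.0098 0.0147
-0.032 225 -0.008 0.0098 0.0148
-0.028 205 -0.0092 0.0093 0.0147
-0.024 163 -0.0105 0.0093 0.0141
-0.02 231 -0.0119 0.0094 0.0087
-0.016 65 -0.0122 0.0093 0.0087
phi now 98.4 pos [ 0.5753 -0.0504  0.0497]
[[0.6, 1.9, -0.2], [0.6, 1.9, -0.2], [0.7, 1.9, -0.2], [0.7, 1.9, -0.2], [0.7, 1.9, -0.2], [0.8, 1.8, -0.2], [0.8, 1.8, -0.2], [0.8, 1.8, -0.2], [0.9, 1.8, -0.2], [0.9, 1.8, -0.2], [0.9, 1.8, -0.2], [0.9, 1.8, -0.2], [0.9, 1.8, -0.2], [0.9, 1.8, -0.2], [0.9, 1.8, -0.2], [0.9, 1.8, -0.2], [0.9, 1.8, -0.2], [0.9, 1.8, -0.2]]
[0.019, 0.019, 0.019, 0.019, 0.019, 0.019, 0.019, 0.019, 0.019, 0.019, 0, 0, 0, 0, 0, 0, 0, 0]
```

Emit:
move_arm(
  slide=[
    [0.5, 1.4, -0.3],
    [0.6, 1.9, -0.5],
    [0.7, 2.1, -0.6],
    [0.7, 2.1, -0.7],
    [0.7, 2.1, -0.6],
    [0.8, 2.0, -0.4],
    [0.8, 2.0, -0.2],
    [0.9, 2.0, 0],
    [0.9, 2.0, 0],
    [0.9, 2.0, 0],
  ],
  roll=[0.019, 0.019, 0.019, 0.019, 0.019, 0.019, 0.019, 0.019, 0.019, 0.019],
)

```text
time: 35.8
tcp_pos: [0.4862, 0.1505, 0.0895]
eef_rot: [0.026, 1.0, 0.003, -0.004]
force: [0.2, 0.4, -0.4]
grip_width: 0.0258
```

```bash
python3 go.py .416 .2828 .085 87.4
```

```text
pos [0.4862 0.1505 0.0895] phi 87.02 zax [-0.007   0.0059 -1.    ] slide cm [ 7.69 12.84  0.58]
roll -0.007
```

Emit:
move_arm(
  slide=[
    [1.0, 2.0, 0],
    [1.1, 1.9, 0],
    [1.2, 1.8, 0],
    [1.2, 1.7, 0],
    [1.0, 1.5, 0],
    [0.8, 1.2, 0],
    [0.5, 0.8, 0],
    [0.3, 0.4, 0],
    [0, 0.1, 0],
    [0, 0, 0],
  ],
  roll=[-0.003, -0.003, 0, 0, 0, 0, 0, 0, 0, 0],
)

```text
time: 36.63
tcp_pos: [0.4116, 0.2813, 0.093]
eef_rot: [0.017, 1.0, 0.005, -0.003]
force: [0.1, -0.5, -2.1]
grip_width: 0.0257
```

```bash
cat > ch.py <<'E'
import sys
from fit import *
T=toolT();p=cam('wrist');save(p,sys.argv[1]+'.png');A=pts(p);np.save(sys.argv[1]+'.npy',A);z=T[2,3]
print('pos',T[:3,3].round(4),phi(T).round(2),T[:3,2].round(4))
f=np.radians(phi(T));y=np.array([np.cos(f),np.sin(f)]);x=np.array([y[1],-y[0]])
a=near(A,T[:2,3],.05,z+.010,z+.025);t=(a[:,:2]-T[:2,3])@x;s=(a[:,:2]-T[:2,3])@y
m=(t<-.018)&(abs(s)<.018)
print('near boss',m.sum(),'t',t[m].min().round(4),'s',s[m].min().round(4),s[m].max().round(4),'c',circ(np.c_[t[m],s[m]],.009),'top-TCP',np.median(a[m,2]-z).round(4))
m=(t>.018)&(abs(s)<.018)
if m.sum()>5: print('far boss',m.sum(),'t',t[m].max().round(4),'s',s[m].min().round(4),s[m].max().round(4))
b=A[(A[:,0]>.34)&(A[:,0]<.49)&(A[:,1]>.25)&(A[:,1]<.33)&(A[:,2]>.016)&(A[:,2]<.024)]
if len(b)>20:
    c=cv2.minAreaRect((b[:,:2]*1000).astype(np.float32));print('nest walls',len(b),np.round(c[0],1),np.round(c[1],1),c[2],b.min(0).round(4),b.max(0).round(4))
b=A[(A[:,0]>.34)&(A[:,0]<.49)&(A[:,1]>.25)&(A[:,1]<.33)&(A[:,2]>.003)&(A[:,2]<.024)]
if len(b)>20:
    c=cv2.minAreaRect((b[:,:2]*1000).astype(np.float32));print('nest all',len(b),np.round(c[0],1),np.round(c[1],1),c[2])
E
python3 ch.py w22; python3 go.py .416 .2828 .085 87.4
```

```text
pos [0.4116 0.2813 0.093 ] 88.02 [-0.0056  0.0095 -0.9999]
near boss 807 t -0.0385 s -0.005 0.0126 c (array([-0.0281,  0.0036]), 807, np.float64(0.00293)) top-TCP 0.0139
far boss 205 t 0.0279 s -0.0048 0.012
nest walls 621 [379.3 289.5] [39.6 27.2] 87.34269714355469 [0.3651 0.2691 0.0161] [0.3937 0.309  0.0212]
nest all 1679 [397.6 288.8] [39.6 67.2] 87.99658966064453
pos [0.4117 0.281  0.093 ] phi 87.99 zax [-0.0056  0.0094 -0.9999] slide cm [-0.42  0.19  0.8 ]
roll 0.01
```

View pics/w22.png

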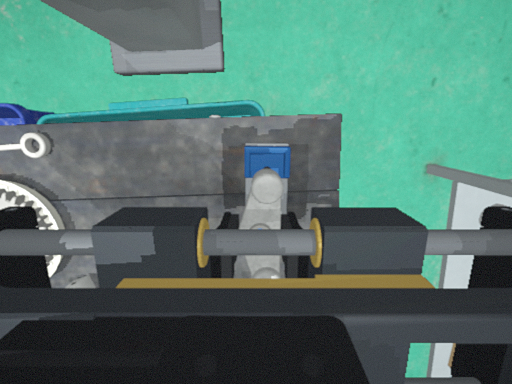

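The carrier is held square: both bosses lie 3.7 mm to +y of the tool line, as expected. The near cup is centred at (0.379, 0.2895). I'll trim and lower part way.

Emit:
move_arm(
  slide=[
    [-0.2, 0.15, 0.2],
    [-0.2, 0.15, 0.4],
    [-0.05, 0, 0.7],
    [0, 0, 0.8],
    [0, 0, 0.8],
    [0, 0, 0.8],
    [0, 0, 0.6],
    [0, 0, 0.4],
    [0, 0, 0.1],
    [0, 0, 0],
  ],
  roll=[0.009, 0, 0, 0, 0, 0, 0, 0, 0, 0],
)

```text
time: 37.52
tcp_pos: [0.4181, 0.28, 0.0379]
eef_rot: [0.026, 1.0, 0.003, -0.004]
force: [-0.2, -0.2, -0.7]
grip_width: 0.0256
```

```bash
python3 ch.py w23; python3 go.py .4161 .284 .0158 87.5
```

```text
pos [0.4181 0.28   0.0379] 87.06 [-0.0071  0.0062 -1.    ]
near boss 806 t -0.0385 s -0.005 0.0126 c (array([-0.0279,  0.0039]), 806, np.float64(0.00293)) top-TCP 0.0139
far boss 205 t 0.0276 s -0.0047 0.012
nest walls 1143 [415.3 287.8] [40.1 98.7] 87.51383972167969 [0.3652 0.2656 0.016 ] [0.465  0.3095 0.0213]
nest all 3019 [414.4 287.8] [ 40.1 100.5] 87.51383972167969
pos [0.4181 0.28   0.0381] phi 87.06 zax [-0.0071  0.0062 -1.    ] slide cm [0.2  0.37 2.23]
roll -0.008
```

View pics/w23.png

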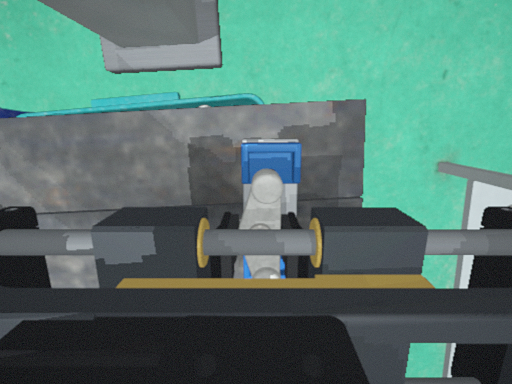

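Emit:
move_arm(
  slide=[
    [0.1, 0.2, 0],
    [0.1, 0.2, 0],
    [0, 0, 0.1],
    [0, 0, 0.3],
    [0, 0, 0.3],
    [0, 0, 0.3],
    [0, 0, 0.2],
    [0, 0, 0.1],
    [0, 0, 0],
    [0, 0, 0],
  ],
  roll=[-0.008, 0, 0, 0, 0, 0, 0, 0, 0, 0],
)

```text
time: 38.4
tcp_pos: [0.4167, 0.2857, 0.0251]
eef_rot: [0.021, 1.0, 0.004, -0.003]
force: [-0.4, 0.4, -0.8]
grip_width: 0.0258
```

```bash
python3 ch.py w24; python3 go.py .4161 .284 .0158 87.5
```

```text
pos [0.4167 0.2857 0.0251] 87.6 [-0.0052  0.0083 -1.    ]
near boss 811 t -0.0385 s -0.005 0.0126 c (array([-0.028 ,  0.0038]), 811, np.float64(0.00292)) top-TCP 0.0139
far boss 207 t 0.0275 s -0.0047 0.0119
nest walls 1342 [410.6 287.8] [40.2 89.4] 87.23705291748047 [0.3653 0.2659 0.016 ] [0.4554 0.3097 0.0239]
nest all 3397 [411.8 287.7] [40.2 95.9] 87.23705291748047
pos [0.4167 0.2857 0.0252] phi 87.6 zax [-0.0052  0.0083 -1.    ] slide cm [ 0.04 -0.18  0.93]
roll 0.002
```

View pics/w24.png

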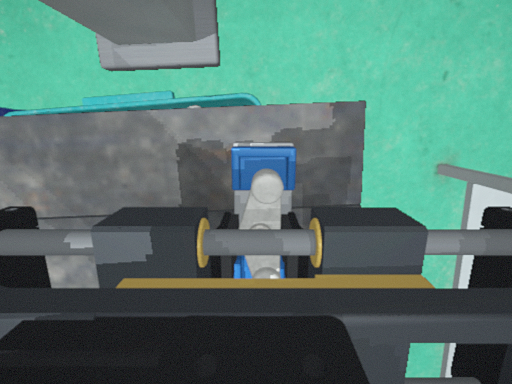

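Emit:
move_arm(
  slide=[
    [0, -0.12, 0],
    [0, 0, 0.1],
    [0, 0, 0.25],
    [0, 0, 0.25],
    [0, 0, 0.2],
    [0, 0, 0.05],
    [0, 0, 0],
    [0, 0, 0],
    [0, 0, 0],
    [0, 0, 0],
  ],
  roll=[0, 0, 0, 0, 0, 0, 0, 0, 0, 0],
)

```text
time: 39.28
tcp_pos: [0.4168, 0.2845, 0.0159]
eef_rot: [0.021, 1.0, 0.004, -0.003]
force: [0.9, -0.2, -0.4]
grip_width: 0.0256
```

```bash
python3 go.py .4161 .284 .0158 87.5
```

```text
pos [0.4168 0.2845 0.0159] phi 87.59 zax [-0.0049  0.0085 -1.    ] slide cm [ 0.06 -0.05  0.01]
roll 0.002
```

Now I'll release and rise.

Emit:
move_arm(
  slide=[
    [0, 0, 0.05],
    [0, 0, 0],
    [0, 0, 0],
    [0, 0, 0],
    [0, 0, 0],
    [0, 0, 0],
    [0, 0, -0.4],
    [0, 0, -1.2],
    [0, 0, -2],
    [0, 0, -2],
  ],
  roll=[0, 0, 0, 0, 0, 0, 0, 0, 0, 0],
  grip=1,
)

```text
time: 40.12
tcp_pos: [0.4152, 0.2824, 0.0706]
eef_rot: [0.021, 1.0, 0.002, -0.005]
force: [0.1, -0.1, 0.7]
grip_width: 0.0823
```

Emit:
move_arm(
  slide=[
    [-0.4, 0, -2],
    [-0.8, 0, -2.5],
    [-1.2, 0, -2.5],
    [-1.2, 0, -2.5],
    [-1.2, 0, -2],
    [-1, 0, -1.5],
    [-0.6, 0, -1],
    [-0.2, 0, -0.3],
    [0, 0, 0],
    [0, 0, 0],
  ],
  roll=[0, 0, 0, 0, 0, 0, 0, 0, 0, 0],
)

```text
time: 40.95
tcp_pos: [0.4852, 0.2784, 0.2274]
eef_rot: [0.021, 1.0, 0.004, -0.002]
force: [-1.1, 0.1, -0.9]
grip_width: 0.0869
```

```bash
python3 - <<'E'
from fit import *
s=sensors.observe();print(s['time'],s['tcp_pos'],s['force'])
p=cam('wrist');save(p,'w25.png');A=pts(p);np.save('w25.npy',A);q=cam('scene');save(q,'s25.png');B=pts(q);np.save('s25.npy',B)
c=np.array([.416,.2878]);f=np.radians(-2.5);x=np.array([np.cos(f),np.sin(f)]);y=np.array([-x[1],x[0]])
for nm,A in (('w',A),('s',B)):
    t=(A[:,:2]-c)@x;s=(A[:,:2]-c)@y;m=(abs(t)<.045)&(abs(s)<.0145)&(A[:,2]>.0255)&(A[:,2]<.05)
    print(nm,m.sum(),'top z',np.median(A[m,2]))
    for k in (m&(t<-.015),m&(t>.015)):
        if k.sum()>5: print(' boss t',t[k].min().round(4),t[k].max().round(4),'s',s[k].min().round(4),s[k].max().round(4),'z',np.median(A[k,2]).round(4))
E
```

```text
40.95 [0.48522537 0.27842971 0.22737909] [-1.11443255  0.14300802 -0.94779041]
w 356 top z 0.02921202559458491
 boss t -0.0375 -0.0195 s -0.0089 0.0087 z 0.0293
 boss t 0.0229 0.0398 s -0.0076 0.0081 z 0.0294
s 265 top z 0.029181632689223025
 boss t -0.0389 -0.0186 s -0.0077 0.0102 z 0.0295
 boss t 0.0161 0.0388 s -0.0075 0.0101 z 0.0294
```

View pics/w25.png

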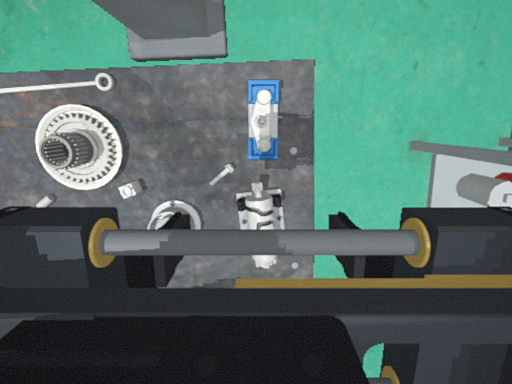

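View pics/s25.png

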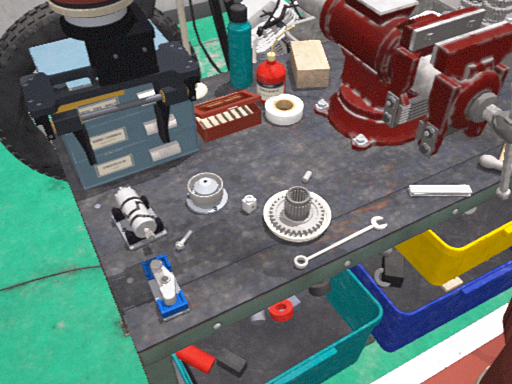

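The pictures show all four parts in their rests: carrier at (167,287), drum (137,212), race (207,192) and gear (297,212). I'll run one last numeric check from the scene and side views.

```bash
python3 - <<'E'
from fit import *
B=np.load('s25.npy');q=cam('side');save(q,'d26.png');C=pts(q)
for nm,A in (('scene',B),('side',C)):
    print(nm)
    a=near(A,(.4423,.036),.045,.013,.023);a=a[np.abs(a[:,2]-np.median(a[:,2]))<.003]
    print(' gear disc',np.linalg.lstsq(np.c_[a[:,:2]-[.4423,.036],np.ones(len(a))],a[:,2],rcond=None)[0].round(4))
    a=near(A,(.4423,.036),.03,.056,.066);print(' gear top',len(a),np.median(a[:,2]),circ(a))
    a=near(A,(.5605,.151),.04,.033,.042);a=a[np.hypot(a[:,0]-.5605,a[:,1]-.151)>.0235];print(' race top',len(a),np.median(a[:,2]).round(4),a.min(0).round(4),a.max(0).round(4),np.linalg.lstsq(np.c_[a[:,:2]-[.5605,.151],np.ones(len(a))],a[:,2],rcond=None)[0].round(4))
    c=np.array([.5582,.279]);f=np.radians(3.6);x=np.array([np.cos(f),np.sin(f)]);y=np.array([-x[1],x[0]])
    t=(A[:,:2]-c)@x;s=(A[:,:2]-c)@y;m=(abs(t)<.07)&(abs(s)<.02)&(A[:,2]>.034)&(A[:,2]<.06)
    print(' drum t',t[m].min().round(4),t[m].max().round(4),[(np.percentile(A[m&(t>lo)&(t<lo+.02),2],97).round(4)) for lo in (-.04,-.01,.02) if (m&(t>lo)&(t<lo+.02)).sum()>5])
s=sensors.observe();print(s['time'],np.abs(s['qvel']).max(),s['force'])
E
```

```text
scene
 gear disc [-0.0025 -0.0006  0.0161]
 gear top 201 0.058800512943099514 (array([0.4411, 0.0377, 0.018 ]), 201, np.float64(0.00134))
 race top 149 0.0351 [0.5297 0.1228 0.033 ] [0.5932 0.1833 0.0385] [-0.0037  0.0005  0.0352]
 drum t -0.0626 0.0571 [np.float64(0.0521), np.float64(0.0518), np.float64(0.0519)]
side
 gear disc [ 0.0021 -0.0015  0.0162]
 gear top 102 0.05854291697123598 (array([0.4433, 0.0362, 0.0182]), 102, np.float64(0.00128))
 race top 70 0.0352 [0.534  0.1215 0.0331] [0.5907 0.182  0.0374] [-0.0149 -0.0084  0.0351]
 drum t -0.0598 0.0623 [np.float64(0.0509), np.float64(0.0509), np.float64(0.0513)]
41.1 0.0021146571523164965 [-0.57495454 -0.29452138  0.59700386]
```

View pics/d26.png

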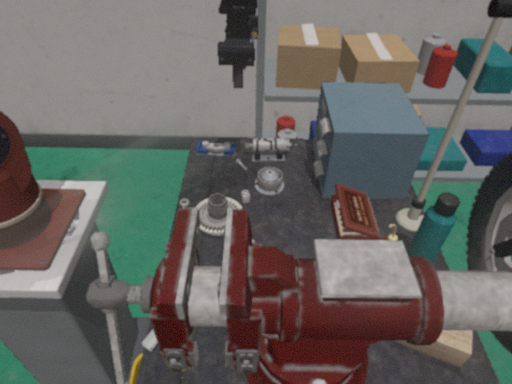

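The side view agrees: all four parts are seated, the gripper is well clear and the arm is still. I'm handing the job in.

```bash
python3 -c "
from h import *
print(order.close_job())"
```

```text
the job is handed in; nothing more can be done
None
```

All four parts are on their rests, placed in the order you listed, and the job was handed in at about 41 s. The gripper was open and well clear, and the arm was still.

| Part | Height check | Position and squareness |
|---|---|---|
| Drive gear | Sleeve top read 58.7 mm (60 expected) | Disc level to under 0.3 %, centred to about 1–2 mm |
| Bearing race | Top at 35 mm (36 expected), so down on the shoulder | Flat in the scene view, slope under 0.4 % |
| Shift drum | Top at 51–52 mm along its length (51 expected) | Middle within about 1 mm of the cradle centre, parallel to its axis |
| Pawl carrier | Both bosses at 29.4 mm (30 expected) | Within about 1 mm of the nest centre, parallel to the strip |

- **Height offsets:** the readings came out 0.5–1.5 mm low on the gear, race and carrier. The same small offset showed when those parts lay on the bench, so I put it down to calibration.
- **Race slope disagreement:** the last side view gave a 1.5 % slope for the race, from only 70 points. An earlier wrist view gave 2.5 % from partly hidden points. The scene view did not show a slope either time, so I trusted that one.
- **Carrier pickup:** it lay close to the vice, so the jaw drew it about 20 mm sideways on the bench as it closed. It then lifted and was placed normally.

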